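# Clear the marking jig and fit the template its pins call for

## Robot

A 6-joint arm with a two-finger parallel gripper is mounted at the origin on the work surface; the furniture and walls round the work are solid. World frame = base frame: x ahead of the robot, y to its left, z up, the work surface at z = 0. Lengths are in m, angles in rad, forces in N, time in s.
With the tool pointing down it reaches from about 0.325 to 0.9 m from the base axis. Payload 6.1 kg.
Tool frame: the origin (TCP) lies on the centre line of the jaws, within the pads' length; the fingertips stand 25 mm ahead of it and the grasp point (between the pads) lies 6 mm ahead of it; z points along the fingers, y is the line along which they close (so a half turn about z gives the same grasp; the last joint's range is limited). The gripper opens to 87 mm and grips with 3 to 60 N. Pads are 19 mm wide; open, the fingers measure 117 mm over their backs; the gripper's body (75 mm by 190 mm) begins 51 mm behind the grasp point.
Start: joints at [1.057, 0.22, 1.526, -0, 1.395, -0.126], TCP at [0.236, 0.579, 0.223] pointing down, gripper open.
Joint ranges: [-2.98, 2.98], [-0.91, 2.08], [0.09, 2.57], [-1.24, 4.39], [0.2, 2.65], [-2.68, 2.68]. Speed limits (rad/s): [2.57, 2.57, 3.01, 3.14, 3.14, 3.14].

## Interface

Orientations are given as a rotation vector (axis times angle).
In Python, from workcell import bot gives the robot as it stands. The module is installed in compiled form; this text tells all that it offers.
- The arm moves only by the tool arm_command, never from a script. Its argument "moves" is one flat list of numbers, 7 for each row, row after row: the shift along the tool's x, y, z in units of 0.4 m (1.0 is 0.4 m), then the turn, a rotation vector about the tool's x, y, z in units of pi/4 rad (1.0 is pi/4 rad), then the gripper's target within -1 to 1 (shut at 1, half-way at 0, fully open at -1). A call has 1 to 12 rows; each row shifts and turns the commanded pose from where the row before left it, along the tool's axes as they then stand; what a row does not reach is not made up. A row lasts 1/12 s, in which the tool goes at most 41.7 mm and 7.16 degrees, less where a joint would pass 70% of its speed; a pose out of reach is approached as far as the arm can. A call with a number of a shift or a turn outside -1 to 1 is refused whole. A call with a gripper value outside its range is refused whole. The fingers move at their own pace and stop on an object; "force" is the grip in N (left out, the last holds). Time passes only in rows, so rows that do not move let the fingers close. It gives the time, the measured TCP pose, the force, the opening and the grip force at its end, in the units of the state.
- bot.observe(): the state, without advancing time (a new reading comes with each control period).
- bot.read_camera(name): name is "scene" or "top"; returns the picture (400x640x3 uint8, blue, green, red); there is no depth.
- bot.get_calibration(name): a dict with "fx", "fy", "cx", "cy" (pixels), "dist" ([k1, k2, p1, p2, k3] as OpenCV has them; the pictures are not rectified), "eye" and "attitude" of the camera in the world. Camera axes: x right, y up, looking along -z (the intrinsics and any distortion apply to the point x, -y, -z); pixel columns grow to the right and rows downward; lengths in m; the calibration is good to about 2 mm. A picture is of the moment at which its call begins. get_calibration takes no time and is no camera call.
- bot.sign_off(): hands the job in; it is judged then, once.
The state is a dict: "time_s": time; "joints": joint angles; "qd": joint speeds; "tau": joint torques, N m; "ee_pos": TCP position; "tcp_rot": TCP orientation; "wrist_force": force on the tool from outside, world axes, zero at the start; "wrist_torque": the same for the moment, N m; "opening": opening from 0.0 (shut) to 1.0 (fully open); "finger_force": force on a finger pad.
Only numpy, scipy, OpenCV 4.12 (cv2) and the standard library are available. Lean on these libraries where they do the work, as an engineer would, in place of code of your own. Each camera call takes 0.05 s, during which the arm holds its last target. There are 200 camera calls.

## Task

Set the marking jig up for the next batch: first pick up all the black printed blocks left on and beside it and drop them in the grey crate. Then take the template whose two holes match the spacing of the pins now fitted in the middle of the jig deck (the other pair is a spare, in the black holder at the back), lay it on top of the pins about 2 cm to one side of home (the holes still clear of the pins), and slide it across until both holes drop over the pins; leave it lying fully down, flat on the deck, and released. Do not knock over the wash bottle.

Things in the scene. Friction and masses are not known exactly. Their poses are not given: they have to be found in the camera images.
- jig_deck: flat aluminium jig deck, fixed, 112 (x) x 190 (y) x 12 mm high. Origin at the centre of its underside, z up. The templates lie one left and one right of it; a wide gripper should close roughly along y on them, as the tall printer (front face x = 0.40, y < -0.26) is near the right one. A low spool (front edge x = 0.52, y = -0.04) stands behind it, a cabinet 253 mm tall beside the crate
- pins_wide: pair of fixed upright steel pins 120 mm apart (y = +-60 mm in this frame, z up). Either fitted in the jig deck, near its long axis (origin then over the deck's centre, at its top) or spare, in the black holder at the back behind the notebook; the other pair is at the other place. Each pin: 10 mm diameter, 14 mm high, rounded nose (top 4 mm). Fits the long template only
- pins_narrow: pair of fixed upright steel pins 80 mm apart (y = +-40 mm in this frame, z up). Either fitted in the jig deck, near its long axis (origin then over the deck's centre, at its top) or spare, in the black holder at the back behind the notebook; the other pair is at the other place. Each pin: 10 mm diameter, 14 mm high, rounded nose (top 4 mm). Fits the short template only
- template_long: the long template: flat grey plate 84 (x) x 156 (y) x 6 mm, two 13 mm round holes on its y axis 120 mm apart (y = +-60), slots 12 x 76 mm at x = +-29; in its middle a square black grip post 24 x 24 mm, sides along x and y, top 42 mm above the plate's underside. 0.2 kg. Origin: centre of underside. Same after a half turn. Lies left or right of the jig.
- template_short: the short template: flat grey plate 84 (x) x 116 (y) x 6 mm, two 13 mm round holes on its y axis 80 mm apart (y = +-40), slots 12 x 50 mm at x = +-29; in its middle a square black grip post 24 x 24 mm, sides along x and y, top 42 mm above the plate's underside. 0.2 kg. Origin: centre of underside. Same after a half turn. Lies on the other side.
- crate: grey open parts crate with a rim round its top, fixed, outside 190 mm (x) x 150 mm (y) x 80 mm high with walls 4 mm and floor 4 mm thick, standing left behind the jig, beside the drawer cabinet (y = 0.38) and before the wall (x = 0.73). Origin at the centre of its underside
- block_0: one of up to seven black printed blocks, 27 x 36 x 35 mm (x, y, z), left from the last batch on the jig deck (one beside it); not all are there in every start (None from the start = absent). Origin at the centre of the underside; graspable across the 27 or the 36 mm side. The blocks stand about 58 mm or more apart, centre to centre
- block_1: one of up to seven black printed blocks, 27 x 36 x 36 mm (x, y, z), left from the last batch on the jig deck (one beside it); not all are there in every start (None from the start = absent). Origin at the centre of the underside; graspable across the 27 or the 36 mm side. The blocks stand about 58 mm or more apart, centre to centre
- block_2: one of up to seven black printed blocks, 27 x 36 x 35 mm (x, y, z), left from the last batch on the jig deck (one beside it); not all are there in every start (None from the start = absent). Origin at the centre of the underside; graspable across the 27 or the 36 mm side. The blocks stand about 58 mm or more apart, centre to centre
- block_3: one of up to seven black printed blocks, 27 x 36 x 36 mm (x, y, z), left from the last batch on the jig deck (one beside it); not all are there in every start (None from the start = absent). Origin at the centre of the underside; graspable across the 27 or the 36 mm side. The blocks stand about 58 mm or more apart, centre to centre
- block_4: one of up to seven black printed blocks, 27 x 36 x 35 mm (x, y, z), left from the last batch on the jig deck (one beside it); not all are there in every start (None from the start = absent). Origin at the centre of the underside; graspable across the 27 or the 36 mm side. The blocks stand about 58 mm or more apart, centre to centre
- block_5: one of up to seven black printed blocks, 27 x 36 x 36 mm (x, y, z), left from the last batch on the jig deck (one beside it); not all are there in every start (None from the start = absent). Origin at the centre of the underside; graspable across the 27 or the 36 mm side. The blocks stand about 58 mm or more apart, centre to centre
- block_6: one of up to seven black printed blocks, 27 x 36 x 35 mm (x, y, z), left from the last batch on the jig deck (one beside it); not all are there in every start (None from the start = absent). Origin at the centre of the underside; graspable across the 27 or the 36 mm side. The blocks stand about 58 mm or more apart, centre to centre
- wash_bottle: squeeze bottle with a red cap, 65 x 95 x 181 mm, standing upright at the back right between spool and printer; a bystander. Origin at the centre of its underside, z up
There are look-alikes about, which are no part of the job. Leave any green or red look-alike of the block_3 alone.

How it is judged:
On the way, in this order (a step that is already met when the one before it is completed fails the run):
1. every black block lies in the grey crate (x of block_0 in the frame of crate between -0.091 and 0.091 m and y of block_0 in the frame of crate between -0.071 and 0.071 m and z of each of block_0, block_1, block_2, block_3, block_4, block_5, block_6 in the frame of crate below 0.085 m and x of block_1 in the frame of crate between -0.091 and 0.091 m and y of block_1 in the frame of crate between -0.071 and 0.071 m and x of block_2 in the frame of crate between -0.091 and 0.091 m and y of block_2 in the frame of crate between -0.071 and 0.071 m and x of block_3 in the frame of crate between -0.091 and 0.091 m and y of block_3 in the frame of crate between -0.071 and 0.071 m and x of block_4 in the frame of crate between -0.091 and 0.091 m and y of block_4 in the frame of crate between -0.071 and 0.071 m and x of block_5 in the frame of crate between -0.091 and 0.091 m and y of block_5 in the frame of crate between -0.071 and 0.071 m and x of block_6 in the frame of crate between -0.091 and 0.091 m and y of block_6 in the frame of crate between -0.071 and 0.071 m), for 0.2 s.
2. the matching template is laid on top of the pins, 10 to 50 mm off home (((horizontal distance between pins_wide and jig_deck below 0.03 m and contact force between template_long and pins_wide above 0.2 N and horizontal distance between template_long and pins_wide between 0.01 and 0.05 m) or (horizontal distance between pins_narrow and jig_deck below 0.03 m and contact force between template_short and pins_narrow above 0.2 N and horizontal distance between template_short and pins_narrow between 0.01 and 0.05 m))), for 0.1 s.
3. the matching template has dropped over both pins, flat on the deck (((horizontal distance between pins_wide and jig_deck below 0.03 m and horizontal distance between template_long and pins_wide below 0.004 m and angle between the y axis of template_long and the y axis of pins_wide, either way round below 0.07 rad and angle between the z axis of template_long and the z axis of pins_wide, either way round below 0.04 rad and z of template_long in the frame of pins_wide between -0.003 and 0.0025 m) or (horizontal distance between pins_narrow and jig_deck below 0.03 m and horizontal distance between template_short and pins_narrow below 0.004 m and angle between the y axis of template_short and the y axis of pins_narrow, either way round below 0.07 rad and angle between the z axis of template_short and the z axis of pins_narrow, either way round below 0.04 rad and z of template_short in the frame of pins_narrow between -0.003 and 0.0025 m))), for 0.3 s.
At the end, for the whole second after the job is handed in: All blocks present lie at rest in the crate; the template that matches the pins fitted is over both pins: its centre within 4 mm of the pins' middle, its underside within 2.5 mm of the deck top, turned less than 4 degrees from the pins' line, flat, at rest and released (all of step 1 and ((horizontal distance between pins_wide and jig_deck below 0.03 m and horizontal distance between template_long and pins_wide below 0.004 m and angle between the y axis of template_long and the y axis of pins_wide, either way round below 0.07 rad and angle between the z axis of template_long and the z axis of pins_wide, either way round below 0.04 rad and z of template_long in the frame of pins_wide between -0.003 and 0.0025 m) or (horizontal distance between pins_narrow and jig_deck below 0.03 m and horizontal distance between template_short and pins_narrow below 0.004 m and angle between the y axis of template_short and the y axis of pins_narrow, either way round below 0.07 rad and angle between the z axis of template_short and the z axis of pins_narrow, either way round below 0.04 rad and z of template_short in the frame of pins_narrow between -0.003 and 0.0025 m)) and linear speed of each of block_0, block_1, block_2, block_3, block_4, block_5, block_6, template_long, template_short below 0.03 m/s); the robot touches nothing.
It fails at once if the wash bottle is knocked over (angle between wash_bottle's own z axis and vertical above 0.6 rad).
Of block_0, block_1, block_2, block_3, block_4, block_5, block_6 only 5 to 7 are there at a start; the rules pass over those that are not, and their reading is None.
At some moment in a run one of block_0, block_1, block_2, block_3, block_4, block_5, block_6 may be knocked a few centimetres aside while the robot is not near it.
Once in a run the grip may slacken for a moment while it holds something.
It also fails if it takes over 208 s, if anything falls off the work surface, if the arm or the gripper's body presses on something with over 40 N, if the wrist force passes 120 N, or if a joint passes its speed limit or range.

## Working session

There is one attempt and no reset: what is moved stays moved. The work goes in short steps, Python scripts to look and compute and a tool call to move; the robot and the scene stay as the last step left them, time stands still between calls to the robot, and variables do not carry over. Pictures are saved under pics/ and viewed, at most 14 in all, crops included, and the job is handed in when it is done.

Besides the shell and the picture viewer there is one more tool, called after "Emit:" as name(argument=value, ...) on one line, values as JSON. arm_command: Moves the arm, as the interface text tells. Its arguments: {"type":"object","properties":{"moves":{"type":"array"},"force":{"type":"number"}},"required":["moves"]}

```bash
mkdir -p pics; python3 - <<'E'
from workcell import bot
import cv2
s=bot.observe();print(s)
for n in("scene","top"):
    cv2.imwrite(f"pics/{n}0.png",bot.read_camera(n));print(n,bot.get_calibration(n))
E
```

```text
{'time_s': 0.0, 'joints': array([ 1.05691084e+00,  2.21237712e-01,  1.52762913e+00, -2.53107566e-05,
        1.39470227e+00, -1.26086769e-01]), 'qd': array([ 0.00171988, -0.00034305,  0.00012914,  0.00010865,  0.00199038,
        0.00123785]), 'tau': array([-2.92503701e-04, -4.94613719e+01, -3.87383544e+01,  7.00424029e-02,
        5.71514061e-02, -1.40033976e-04]), 'ee_pos': array([0.23603572, 0.57803409, 0.22232055]), 'tcp_rot': array([-6.05220553e-01, -3.08213342e+00,  2.95876632e-03]), 'wrist_force': array([-0.33051826,  0.16950877,  0.39335526]), 'wrist_torque': array([-0.01817042,  0.0193923 ,  0.04157892]), 'finger_force': 0.0, 'opening': 0.9993054316199447}
scene {'fx': 459.3043563103627, 'fy': 459.3043563103627, 'cx': 319.0320195509313, 'cy': 201.63081681526958, 'dist': array([-0.04825656,  0.        ,  0.        ,  0.        ,  0.        ]), 'eye': array([-0.14741138, -0.79337763,  0.99697641]), 'attitude': array([ 0.77635679, -0.25271465, -0.60122369])}
top {'fx': 400.1764115294499, 'fy': 400.1764115294499, 'cx': 322.8598763331935, 'cy': 200.53994038208185, 'dist': array([-0.09079004,  0.        ,  0.        ,  0.        ,  0.        ]), 'eye': array([0.35478526, 0.00420572, 1.09563453]), 'attitude': array([ 0.05189427, -0.06829872, -1.57765222])}
```

View pics/scene0.png

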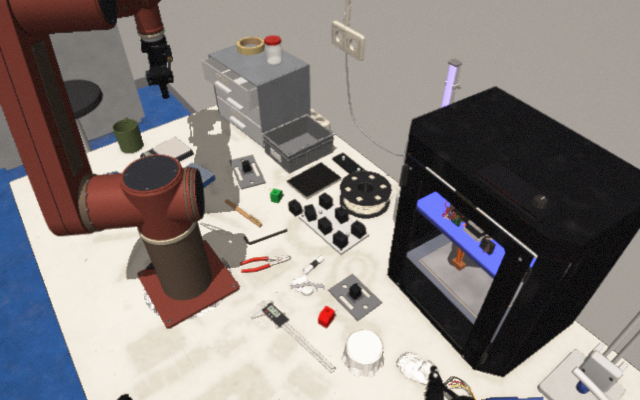

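View pics/top0.png

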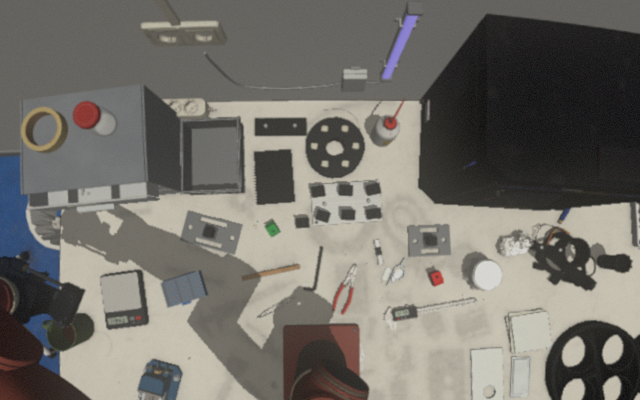

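The seven black blocks are in the top view: six on the deck (about 318-375, 188-214) and one beside it at (302,221). The green look-alike is at (272,228) and the red one at (436,278). Left template is at (212,231), right template at (430,240), crate at (212,155), pin holder at (280,126). I'll enlarge this area.

```bash
cat > h.py <<'E'
import numpy as np,cv2
from scipy.spatial.transform import Rotation as R
from workcell import bot
def cal(n):
    c=bot.get_calibration(n);K=np.array([[c['fx'],0,c['cx']],[0,c['fy'],c['cy']],[0,0,1.]])
    return K,np.array(c['dist']),np.array(c['eye']),R.from_rotvec(c['attitude'])
def ray(n,uv):
    K,d,e,A=cal(n);p=cv2.undistortPoints(np.float64(uv).reshape(-1,1,2),K,d)[:,0]
    return e,A.apply(np.c_[p[:,0],-p[:,1],-np.ones(len(p))])
def plane(n,uv,z):
    e,v=ray(n,uv);return e+v*((z-e[2])/v[:,2])[:,None]
def proj(n,P):
    K,d,e,A=cal(n);q=A.inv().apply(np.atleast_2d(P)-e)*[1,-1,-1]
    return cv2.projectPoints(q,np.zeros(3),np.zeros(3),K,d)[0][:,0]
def st():
    s=bot.observe();M=R.from_rotvec(s['tcp_rot']).as_matrix()
    print('t%.2f'%s['time_s'],'p',s['ee_pos'].round(4),'z',M[:,2].round(3),'yawx %.2f'%np.degrees(np.arctan2(M[1,0],M[0,0])),'op %.3f'%s['opening'],'ff',round(s['finger_force'],1),'F',s['wrist_force'].round(1))
E
python3 - <<'E'
from h import *
t=cv2.imread('pics/top0.png');s=cv2.imread('pics/scene0.png')
cv2.imwrite('pics/tc.png',cv2.resize(t[105:265,175:465],(797,440),interpolation=cv2.INTER_CUBIC))
cv2.imwrite('pics/sc.png',cv2.resize(s[140:320,225:395],(567,600),interpolation=cv2.INTER_CUBIC))
E
```

```text
(no output)
```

View pics/tc.png

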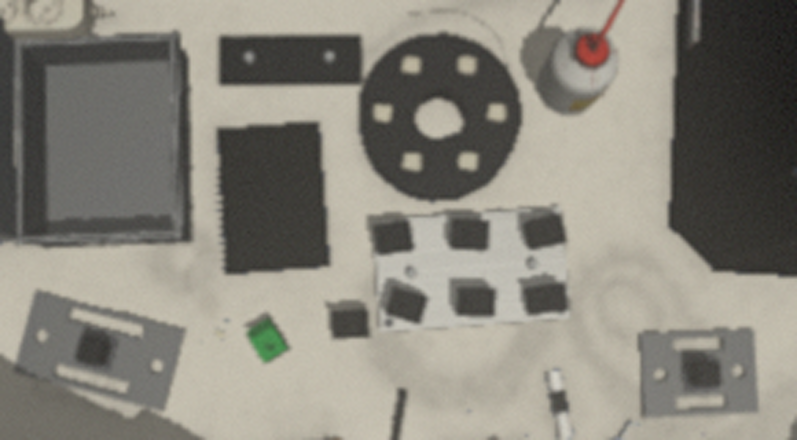

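View pics/sc.png

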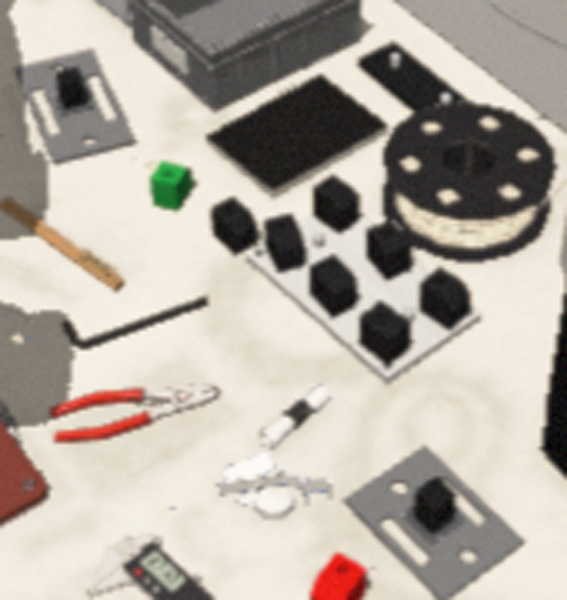

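In the deck, the pins stand at crop (410,271) and (531,262), about 121 px apart, while the deck itself is about 190 px long for 190 mm. So they are the 120 mm wide pair. The holder pins at (249,58) and (330,57) are 81 px apart, so the narrow pair is the spare. Candidate templates are the left one at (212,231), holes about 119 px apart, and the right one at (430,240), about 78 px apart. **The left (long) template is the one to use.** All seven black blocks are present, and the green and red ones stay put. Next I'll measure poses.

```bash
cat > blk.py <<'E'
from h import *
def blobs(n,img,poly_world,thr,amin,amax):
    g=cv2.cvtColor(img,cv2.COLOR_BGR2HSV);m=((g[...,2]<thr)).astype(np.uint8)
    roi=np.zeros_like(m);cv2.fillPoly(roi,[proj(n,poly_world).astype(np.int32)],1);m&=roi
    k,l,s,c=cv2.connectedComponentsWithStats(m,connectivity=4)
    out=[]
    for i in range(1,k):
        if amin<=s[i,4]<=amax:
            out.append((c[i],s[i,4],np.column_stack(np.nonzero(l==i)[::-1])))
    return out
E
python3 - <<'E'
from blk import *
poly=[[.33,.14,.02],[.33,-.12,.02],[.49,-.12,.02],[.49,.14,.02]]
for n in('top','scene'):
    im=cv2.imread(f'pics/{n}0.png')
    for c,a,p in blobs(n,im,poly,85,60,600):
        r=cv2.minAreaRect(p.astype(np.float32))
        W=plane(n,[c],.0295)[0]; print(n,c.round(1),a,'W',W[:2].round(4),r[1],round(r[2],1))
def pl(l,uv,z):print(l,plane('top',uv,z)[:,:2].round(4).tolist())
tc=lambda x,y:(175+(x+.5)/797*290-.5,105+(y+.5)/440*160-.5)
pl('pins',[tc(410,271),tc(531,262)],.022)
pl('deck corners',[tc(370,216),tc(562,206),tc(568,318),tc(378,331)],.012)
pl('holes',[tc(42,335),tc(157,366)],.004)
pl('post',[tc(94,347)],.042)
pl('corners',[tc(37,290),tc(186,328),tc(164,411),tc(17,367)],.006)
pl('crate',[tc(14,36),tc(180,33),tc(190,241),tc(14,243)],.08)
E
```

```text
top [280.  191.2] 540 W [0.4622 0.1073] (21.0, 25.0) 90.0
top [345.  189.6] 126 W [ 0.4654 -0.0669] (9.0, 12.0) 90.0
top [317.4 190.9] 123 W [0.4624 0.0072] (9.899495124816895, 12.303659439086914) 81.9
top [322.2 215.3] 109 W [ 0.3969 -0.0052] (11.641709327697754, 9.216353416442871) 14.0
top [347.3 214.1] 109 W [ 0.3997 -0.0722] (8.0, 12.0) 90.0
top [301.8 222. ] 107 W [0.3794 0.0493] (8.0, 12.0) 90.0
scene [305.9 186. ] 334 W [0.4545 0.0967] (25.27239990234375, 16.703645706176758) 40.6
scene [325.2 200.9] 155 W [0.4627 0.0069] (14.142135620117188, 12.020814895629883) 45.0
scene [294.8 207.4] 146 W [0.3726 0.0385] (14.849241256713867, 10.60660171508789) 45.0
scene [309.9 212.6] 139 W [ 0.3962 -0.0064] (15.17893123626709, 9.803059577941895) 71.6
scene [341.  214.8] 156 W [ 0.4647 -0.0681] (15.55634880065918, 11.31370735168457) 45.0
scene [324.4 225.5] 170 W [ 0.3994 -0.0737] (15.727458000183105, 12.039640426635742) 49.4
pins [[0.4297, -0.01], [0.4377, -0.1288]]
deck corners [[0.4853, 0.0291], [0.4941, -0.162], [0.3827, -0.1659], [0.3715, 0.0219]]
holes [[0.3696, 0.3575], [0.3384, 0.2415]]
post [[0.3574, 0.2943]]
corners [[0.4145, 0.3626], [0.3758, 0.2123], [0.2941, 0.2339], [0.3379, 0.3818]]
crate [[0.6527, 0.3663], [0.653, 0.2067], [0.4551, 0.195], [0.4545, 0.3609]]
```

```bash
cat > find.py <<'E'
from blk import *
import sys
def find(tag):
    poly=[[.33,.085,.03],[.33,-.19,.03],[.50,-.19,.03],[.50,.085,.03]]
    for n in('top','scene'):
        im=bot.read_camera(n);cv2.imwrite(f'pics/{n}{tag}.png',im)
        for c,a,p in blobs(n,im,poly,85,50,400):
            v=ray(n,[c]); print(n,c.round(1),a,'deck',plane(n,[c],.0295)[0,:2].round(4),'table',plane(n,[c],.0175)[0,:2].round(4))
if __name__=='__main__': find(sys.argv[1])
E
python3 find.py 1
```

```text
top [290.1 189.5] 127 deck [0.4667 0.0802] table [0.4679 0.0811]
top [372.5 188.6] 129 deck [ 0.4677 -0.1409] table [ 0.4689 -0.1425]
top [345.  189.5] 127 deck [ 0.4656 -0.0668] table [ 0.4668 -0.0676]
top [317.3 190.9] 122 deck [0.4625 0.0073] table [0.4637 0.0074]
top [373.  213.1] 125 deck [ 0.4018 -0.1411] table [ 0.4023 -0.1427]
top [322.2 215.3] 111 deck [ 0.3971 -0.0051] table [ 0.3975 -0.0053]
top [347.4 214.1] 108 deck [ 0.3998 -0.0724] table [ 0.4003 -0.0733]
top [301.8 222. ] 107 deck [0.3794 0.0493] table [0.3797 0.0498]
scene [312. 189.] 167 deck [0.4618 0.0738] table [0.4693 0.0846]
scene [325.2 200.9] 154 deck [0.4626 0.0067] table [0.4702 0.0166]
scene [294.8 207.4] 146 deck [0.3726 0.0385] table [0.3791 0.0488]
scene [342.7 213.2] 217 deck [ 0.4728 -0.066 ] table [ 0.4805 -0.0569]
scene [309.9 212.6] 139 deck [ 0.3963 -0.0062] table [0.4031 0.0036]
scene [324.4 225.5] 170 deck [ 0.3994 -0.0738] table [ 0.4062 -0.0648]
scene [357.8 229.2] 176 deck [ 0.4674 -0.1421] table [ 0.475 -0.134]
scene [340.  239.5] 188 deck [ 0.4022 -0.1423] table [ 0.409  -0.1342]
```

Emit:
arm_command(moves=[0, 0, 0, 0, 0, 1, -0.3, 0, 0, 0, 0, 0, 0, -0.3], force=30)

```text
time_s: 0.37
ee_pos: [0.2363, 0.5784, 0.2231]
tcp_rot: [-0.804, -3.037, 0.001]
wrist_force: [0.0, 0.0, 0.1]
opening: 0.92
finger_force: 0.0
```

Emit:
arm_command(moves=[0, 0, 0, 0, 0, 0.159, -0.3, 0, 0, 0, 0, 0, 0.159, -0.3, 0, 0, 0, 0, 0, 0.159, -0.3, 0, 0, 0, 0, 0, 0.159, -0.3, 0, 0, 0, 0, 0, 0.159, -0.3, 0, 0, 0, 0, 0, 0.159, -0.3, 0, 0, 0, 0, 0, 0.159, -0.3, 0, 0, 0, 0, 0, 0.159, -0.3, 0, 0, 0, 0, 0, 0.069, -0.3, 0, 0, 0, 0, 0, 0, -0.3])

```text
time_s: 1.2
ee_pos: [0.2363, 0.5785, 0.2232]
tcp_rot: [2.215, 2.228, -0.001]
wrist_force: [0.2, -0.1, 0.1]
opening: 0.651
finger_force: 0.0
```

```bash
python3 -c "from h import *;st()"
```

```text
t1.20 p [0.2363 0.5785 0.2232] z [-0. -0. -1.] yawx 90.34 op 0.651 ff 0.0 F [ 0.2 -0.1  0.1]
```

Emit:
arm_command(moves=[-0.095, 0.0255, 0.013, 0, 0, 0, -0.3, -0.095, 0.0255, 0.013, 0, 0, 0, -0.3, -0.095, 0.0255, 0.013, 0, 0, 0, -0.3, -0.095, 0.0255, 0.013, 0, 0, 0, -0.3, -0.095, 0.0255, 0.013, 0, 0, 0, -0.3, -0.095, 0.0255, 0.013, 0, 0, 0, -0.3, -0.095, 0.0255, 0.013, 0, 0, 0, -0.3, -0.095, 0.0255, 0.013, 0, 0, 0, -0.3, -0.095, 0.0255, 0.013, 0, 0, 0, -0.3, -0.095, 0.0255, 0.013, 0, 0, 0, -0.3, -0.095, 0.0255, 0.013, 0, 0, 0, -0.3, -0.095, 0.0255, 0.013, 0, 0, 0, -0.3])

```text
time_s: 2.2
ee_pos: [0.361, 0.1215, 0.1611]
tcp_rot: [2.21, 2.232, 0.002]
wrist_force: [0.9, 0.9, 0.0]
opening: 0.651
finger_force: 0.0
```

Emit:
arm_command(moves=[-0.095, 0.0255, 0.013, 0, 0, 0, -0.3, -0.085, 0.0255, 0.013, 0, 0, 0, -0.3, 0, 0, 0, 0, 0, 0, -0.3])

```text
time_s: 2.45
ee_pos: [0.3827, 0.046, 0.1503]
tcp_rot: [2.217, 2.223, -0.002]
wrist_force: [-0.5, 0.7, -0.4]
opening: 0.651
finger_force: 0.0
```

Emit:
arm_command(moves=[0.008, -0.008, 0.0875, 0, 0, 0, -0.3, 0, 0, 0.0875, 0, 0, 0, -0.3, 0, 0, 0.0875, 0, 0, 0, -0.3, 0, 0, 0, 0, 0, 0, -0.3, 0, 0, 0, 0, 0, 0, 1, 0, 0, 0, 0, 0, 0, 1, 0, 0, 0, 0, 0, 0, 1, 0, 0, 0, 0, 0, 0, 1, 0, 0, 0, 0, 0, 0, 1])

```text
time_s: 3.2
ee_pos: [0.3801, 0.0545, 0.0475]
tcp_rot: [2.213, 2.226, 0.004]
wrist_force: [0.4, 0.0, -0.7]
opening: 0.356
finger_force: 0.0
```

Emit:
arm_command(moves=[0, 0, 0, 0, 0, 0, 1, 0, 0, 0, 0, 0, 0, 1, 0, 0, -0.09, 0, 0, 0, 1, 0, 0, -0.09, 0, 0, 0, 1, 0, 0, -0.09, 0, 0, 0, 1])

```text
time_s: 3.62
ee_pos: [0.3774, 0.0545, 0.1545]
tcp_rot: [-2.215, -2.226, 0.002]
wrist_force: [1.8, 0.9, -0.3]
opening: 0.026
finger_force: 0.0
```

Emit:
arm_command(moves=[0.073, 0.061, 0, 0, 0, 0, 1, 0.073, 0.061, 0, 0, 0, 0, 1, 0.073, 0.061, 0, 0, 0, 0, 1, 0.073, 0.061, 0, 0, 0, 0, 1, 0.073, 0.061, 0, 0, 0, 0, 1, 0.073, 0.061, 0, 0, 0, 0, 1, 0.073, 0.061, 0, 0, 0, 0, 1, 0.073, 0.061, 0, 0, 0, 0, 1, 0.073, 0.061, 0, 0, 0, 0, 1, 0, 0, 0, 0, 0, 0, 1])

```text
time_s: 4.45
ee_pos: [0.5991, 0.3226, 0.1511]
tcp_rot: [-2.213, -2.228, -0.001]
wrist_force: [-0.7, -0.7, 0.1]
opening: 0.006
finger_force: 0.0
```

```bash
python3 - <<'E'
from find import *
find('2');st()
t=cv2.imread('pics/top2.png')
cv2.imwrite('pics/tc2.png',cv2.resize(t[105:265,175:465],(797,440),interpolation=cv2.INTER_CUBIC))
E
```

```text
top [290.1 189.5] 127 deck [0.4667 0.0802] table [0.4679 0.0811]
top [372.6 188.9] 100 deck [ 0.4667 -0.1409] table [ 0.4679 -0.1426]
top [345.2 189.7] 104 deck [ 0.465  -0.0675] table [ 0.4662 -0.0683]
top [317.5 190.8] 101 deck [0.4626 0.0068] table [0.4638 0.0068]
top [347.3 214.7] 72 deck [ 0.3981 -0.0721] table [ 0.3986 -0.0729]
top [322.7 215.8] 72 deck [ 0.3957 -0.0064] table [ 0.3962 -0.0065]
top [302.  222.4] 82 deck [0.3784 0.0489] table [0.3787 0.0494]
scene [312. 189.] 167 deck [0.4618 0.0738] table [0.4693 0.0846]
scene [325.2 200.9] 155 deck [0.4627 0.0069] table [0.4703 0.0168]
scene [294.8 207.4] 146 deck [0.3726 0.0385] table [0.3791 0.0488]
scene [342.9 213.2] 218 deck [ 0.473  -0.0664] table [ 0.4807 -0.0574]
scene [310.  212.6] 140 deck [ 0.3963 -0.0064] table [0.4031 0.0034]
scene [324.4 225.6] 169 deck [ 0.3993 -0.0738] table [ 0.4061 -0.0649]
scene [357.8 229.2] 176 deck [ 0.4673 -0.1419] table [ 0.4749 -0.1338]
scene [340.  239.5] 190 deck [ 0.4022 -0.1424] table [ 0.409  -0.1343]
t4.55 p [0.5965 0.3189 0.1518] z [-0.003 -0.001 -1.   ] yawx 90.36 op 0.006 ff 0.0 F [-1.1 -0.5 -0.7]
```

View pics/tc2.png

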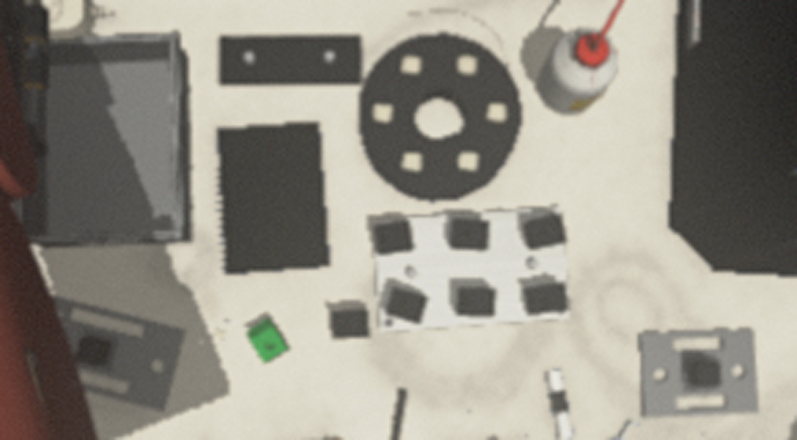

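The block at crop (349,320) has not moved; the fingers hadn't gripped before the lift. I'll go back, close for longer and check the grip before lifting.

Emit:
arm_command(moves=[-0.0743, -0.061, 0, 0, 0, 0, -0.3, -0.0743, -0.061, 0, 0, 0, 0, -0.3, -0.0743, -0.061, 0, 0, 0, 0, -0.3, -0.0743, -0.061, 0, 0, 0, 0, -0.3, -0.0743, -0.061, 0, 0, 0, 0, -0.3, -0.0743, -0.061, 0, 0, 0, 0, -0.3, -0.0743, -0.061, 0, 0, 0, 0, -0.3, -0.0743, -0.061, 0, 0, 0, 0, -0.3, -0.0743, -0.061, 0, 0, 0, 0, -0.3, 0, 0, 0, 0, 0, 0, -0.3])

```text
time_s: 5.38
ee_pos: [0.3736, 0.0459, 0.1526]
tcp_rot: [2.22, 2.222, -0.005]
wrist_force: [-0.3, -0.4, -0.1]
opening: 0.625
finger_force: 0.0
```

Emit:
arm_command(moves=[0, 0, 0.09, 0, 0, 0, -0.3, 0, 0, 0.09, 0, 0, 0, -0.3, 0, 0, 0.09, 0, 0, 0, -0.3, 0, 0, 0, 0, 0, 0, -0.3, 0, 0, 0, 0, 0, 0, 1, 0, 0, 0, 0, 0, 0, 1, 0, 0, 0, 0, 0, 0, 1, 0, 0, 0, 0, 0, 0, 1, 0, 0, 0, 0, 0, 0, 1, 0, 0, 0, 0, 0, 0, 1, 0, 0, 0, 0, 0, 0, 1, 0, 0, 0, 0, 0, 0, 1])

```text
time_s: 6.38
ee_pos: [0.3786, 0.0498, 0.0459]
tcp_rot: [2.216, 2.227, 0.0]
wrist_force: [-0.6, -0.9, 0.2]
opening: 0.129
finger_force: 0.0
```

```bash
python3 - <<'E'
from h import *
st()
s=bot.read_camera('scene');t=bot.read_camera('top')
print(proj('scene',[[.3794,.0493,.0175],[.379,.05,.02]]),bot.observe()['joints'])
a=cv2.resize(s[120:270,215:415],(800,600),interpolation=cv2.INTER_CUBIC);cv2.imwrite('pics/s3.png',a)
E
```

```text
t6.38 p [0.3786 0.0498 0.0459] z [ 0. -0. -1.] yawx 90.29 op 0.129 ff 0.0 F [-0.6 -0.9  0.2]
[[294.79656669 207.25886194]
 [294.52515908 206.59697737]] [-7.65246540e-02 -1.63167011e-01  2.28131356e+00 -1.92716235e-05
  1.02341060e+00 -8.13944594e-02]
```

View pics/s3.png

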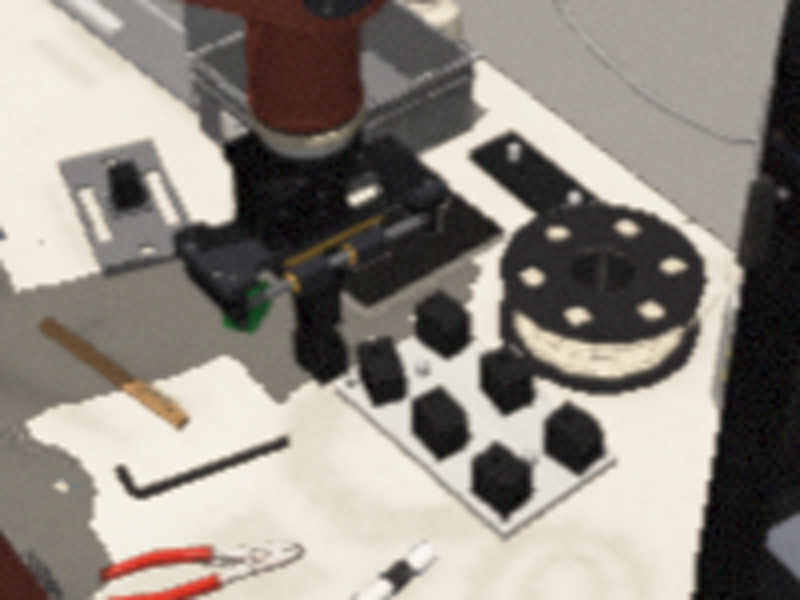

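```bash
python3 - <<'E'
from h import *
s=bot.read_camera('scene')
a=s[170:225,265:340].astype(float);a=255*np.clip(a/130,0,1)**.6
a=cv2.resize(a.astype(np.uint8),(750,550),interpolation=cv2.INTER_CUBIC)
P=[[.379,.0495,z] for z in(0,.0175,.035,.021,.046,.1)]
p=proj('scene',P);print(p.round(1).tolist())
for q,c in zip(p,[(0,255,0)]*3+[(0,0,255)]*3):
    cv2.circle(a,tuple(((q-[265,170])*10).astype(int)),4,c,-1)
cv2.imwrite('pics/s4.png',a);st()
E
```

```text
[[294.9, 211.3], [294.7, 207.3], [294.4, 203.1], [294.6, 206.5], [294.3, 200.5], [293.5, 187.1]]
t6.53 p [0.3784 0.0498 0.0456] z [-0. -0. -1.] yawx 90.28 op 0.032 ff 0.0 F [ 0.1 -0.9 -0.2]
```

View pics/s4.png

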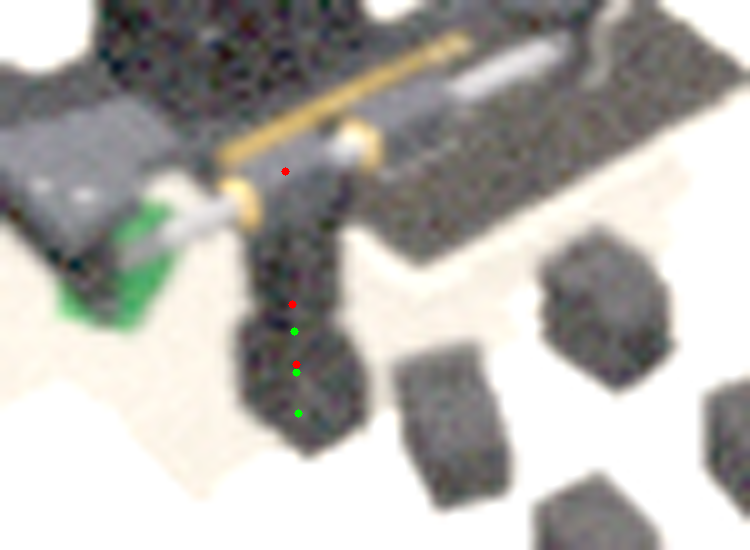

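```bash
python3 - <<'E'
from h import *
s=bot.read_camera('top')
a=s[150:250,240:380].astype(float);a=255*np.clip(a/130,0,1)**.6
a=cv2.resize(a.astype(np.uint8),(770,550),interpolation=cv2.INTER_CUBIC)
for z,c in((.02,(0,255,0)),(.1,(0,0,255)),(.2,(255,0,0))):
    q=(proj('top',[[.379,.0495,z]])[0]-[240,150])*5.5;print(q)
    cv2.circle(a,tuple(q.astype(int)),4,c,-1)
cv2.imwrite('pics/t4.png',a)
E
```

```text
[340.22555451 397.54862324]
[332.75253096 393.61516409]
[321.53787629 387.71137405]
```

View pics/t4.png

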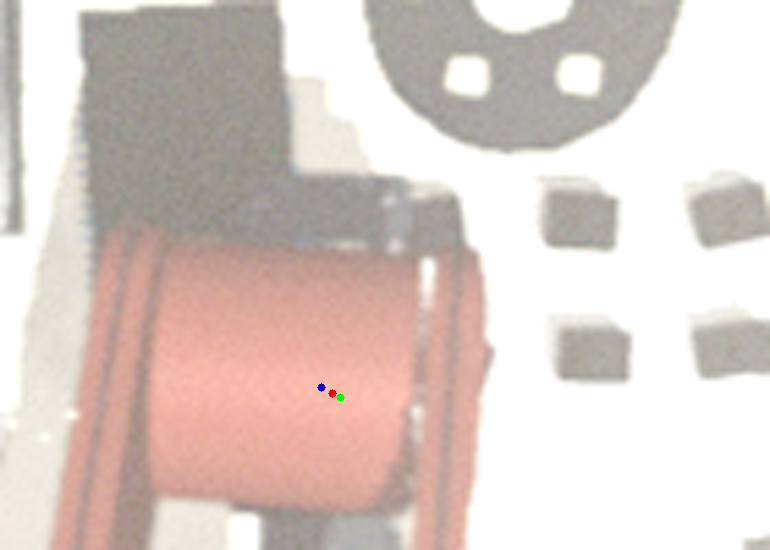

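The fingers seem to end at the block top. I'll open, go 13 mm lower and close again, watching forces.

Emit:
arm_command(moves=[0, 0, 0, 0, 0, 0, -0.3, 0, 0, 0, 0, 0, 0, -0.3, 0, 0, 0, 0, 0, 0, -0.3, 0, 0, 0, 0, 0, 0, -0.3, 0, 0, 0, 0, 0, 0, -0.3, 0, 0, 0, 0, 0, 0, -0.3, 0, 0, 0, 0, 0, 0, -0.3, 0, 0, 0.016, 0, 0, 0, -0.3, 0, 0, 0.016, 0, 0, 0, -0.3, 0, 0, 0, 0, 0, 0, -0.3, 0, 0, 0, 0, 0, 0, -0.3])

```text
time_s: 7.5
ee_pos: [0.3776, 0.0498, 0.032]
tcp_rot: [-2.215, -2.226, 0.002]
wrist_force: [-0.1, -0.1, -0.3]
opening: 0.639
finger_force: 0.0
```

Emit:
arm_command(moves=[0, 0, 0, 0, 0, 0, 1, 0, 0, 0, 0, 0, 0, 1, 0, 0, 0, 0, 0, 0, 1, 0, 0, 0, 0, 0, 0, 1, 0, 0, 0, 0, 0, 0, 1, 0, 0, 0, 0, 0, 0, 1, 0, 0, 0, 0, 0, 0, 1, 0, 0, 0, 0, 0, 0, 1])

```text
time_s: 8.17
ee_pos: [0.3786, 0.0498, 0.033]
tcp_rot: [2.216, 2.227, 0.0]
wrist_force: [-0.6, 0.8, 1.3]
opening: 0.303
finger_force: 29.8
```

Gripped at about 26 mm and 30 N, so the effective grasp height is lower than I assumed. I'll carry it to the crate.

Emit:
arm_command(moves=[0, 0, -0.097, 0, 0, 0, 1, 0, 0, -0.097, 0, 0, 0, 1, 0, 0, -0.097, 0, 0, 0, 1, 0.073, 0.0615, 0, 0, 0, 0, 1, 0.073, 0.0615, 0, 0, 0, 0, 1, 0.073, 0.0615, 0, 0, 0, 0, 1, 0.073, 0.0615, 0, 0, 0, 0, 1, 0.073, 0.0615, 0, 0, 0, 0, 1, 0.073, 0.0615, 0, 0, 0, 0, 1, 0.073, 0.0615, 0, 0, 0, 0, 1, 0.073, 0.0615, 0, 0, 0, 0, 1, 0.073, 0.0615, 0, 0, 0, 0, 1])

```text
time_s: 9.17
ee_pos: [0.5993, 0.3152, 0.1484]
tcp_rot: [-2.216, -2.227, 0.001]
wrist_force: [0.6, 0.3, 0.9]
opening: 0.298
finger_force: 29.8
```

Emit:
arm_command(moves=[0, 0, 0, 0, 0, 0, 1, 0, 0, 0.088, 0, 0, 0, 1, 0, 0, 0.088, 0, 0, 0, 1, 0, 0, 0, 0, 0, 0, 1, 0, 0, 0, 0, 0, 0, 0.1, 0, 0, 0, 0, 0, 0, 0.1, 0, 0, 0, 0, 0, 0, 0.1, 0, 0, 0, 0, 0, 0, 0.1])

```text
time_s: 9.83
ee_pos: [0.6005, 0.3142, 0.0823]
tcp_rot: [2.215, 2.225, 0.007]
wrist_force: [0.1, 0.2, -0.1]
opening: 0.434
finger_force: 0.0
```

Emit:
arm_command(moves=[0, 0, -0.0875, 0, 0, 0, 0.1, 0, 0, -0.0875, 0, 0, 0, 0.1, -0.0795, -0.051, 0, 0, 0, 0, -0.15, -0.0795, -0.051, 0, 0, 0, 0, -0.15, -0.0795, -0.051, 0, 0, 0, 0, -0.15, -0.0795, -0.051, 0, 0, 0, 0, -0.15, -0.0795, -0.051, 0, 0, 0, 0, -0.15, -0.0795, -0.051, 0, 0, 0, 0, -0.15, -0.0795, -0.051, 0, 0, 0, 0, -0.15, -0.0795, -0.051, 0, 0, 0, 0, -0.15, -0.0795, -0.051, 0, 0, 0, 0, -0.15, -0.0795, -0.051, 0, 0, 0, 0, -0.15])

```text
time_s: 10.83
ee_pos: [0.396, -0.0067, 0.1507]
tcp_rot: [2.213, 2.225, 0.004]
wrist_force: [0.7, -0.6, -0.2]
opening: 0.575
finger_force: 0.0
```

Emit:
arm_command(moves=[0, 0, 0, 0, 0, 0.159, -0.15, 0, 0, 0, 0, 0, 0.159, -0.15, 0, 0, 0, 0, 0, 0.159, -0.15, 0, 0, 0, 0, 0, 0, -0.15])

```text
time_s: 11.17
ee_pos: [0.3972, -0.006, 0.1508]
tcp_rot: [2.595, 1.766, 0.005]
wrist_force: [0.5, 0.3, 0.3]
opening: 0.575
finger_force: 0.0
```

```bash
python3 - <<'E'
from find import *
find('5');st()
E
```

```text
top [293.6 209.3] 159 deck [0.4135 0.0708] table [0.4142 0.0716]
top [373.4 213.3] 116 deck [ 0.4013 -0.1421] table [ 0.4018 -0.1438]
top [312.9 234.9] 381 deck [0.345 0.02 ] table [0.3449 0.0202]
scene [312. 189.] 167 deck [0.4618 0.0738] table [0.4693 0.0846]
scene [325.3 200.4] 177 deck [0.4642 0.0081] table [0.4717 0.0181]
scene [342.6 213. ] 222 deck [ 0.473  -0.0653] table [ 0.4807 -0.0563]
scene [309.7 211.9] 155 deck [ 0.3973 -0.0036] table [0.4041 0.0062]
scene [324.4 225.5] 170 deck [ 0.3994 -0.0738] table [ 0.4062 -0.0648]
scene [357.8 229.3] 174 deck [ 0.4673 -0.1422] table [ 0.4749 -0.1341]
scene [340.  239.5] 188 deck [ 0.4022 -0.1423] table [ 0.409  -0.1342]
t11.27 p [ 0.3969 -0.0056  0.1502] z [ 0.003 -0.001 -1.   ] yawx 69.03 op 0.577 ff 0.0 F [ 0.   1.  -0.8]
```

Emit:
arm_command(moves=[0, 0, 0.0885, 0, 0, 0, -0.15, 0, 0, 0.0885, 0, 0, 0, -0.15, 0, 0, 0.0885, 0, 0, 0, -0.15, 0, 0, 0, 0, 0, 0, -0.15, 0, 0, 0, 0, 0, 0, 1, 0, 0, 0, 0, 0, 0, 1, 0, 0, 0, 0, 0, 0, 1, 0, 0, 0, 0, 0, 0, 1, 0, 0, 0, 0, 0, 0, 1, 0, 0, 0, 0, 0, 0, 1, 0, 0, 0, 0, 0, 0, 1])

```text
time_s: 12.18
ee_pos: [0.3981, -0.0056, 0.0447]
tcp_rot: [2.589, 1.774, 0.005]
wrist_force: [-1.2, 0.4, 7.2]
opening: 0.3
finger_force: 29.5
```

Emit:
arm_command(moves=[0, 0, -0.0885, 0, 0, 0, 1, 0, 0, -0.0885, 0, 0, 0, 1, 0, 0, -0.0885, 0, 0, 0, 1, 0, 0, 0, 0, 0, -0.159, 1, 0, 0, 0, 0, 0, -0.159, 1, 0, 0, 0, 0, 0, -0.159, 1, 0.0794, 0.0637, 0, 0, 0, 0, 1, 0.0794, 0.0637, 0, 0, 0, 0, 1, 0.0794, 0.0637, 0, 0, 0, 0, 1, 0.0794, 0.0637, 0, 0, 0, 0, 1, 0.0794, 0.0637, 0, 0, 0, 0, 1, 0.0794, 0.0637, 0, 0, 0, 0, 1])

```text
time_s: 13.18
ee_pos: [0.5493, 0.1878, 0.1495]
tcp_rot: [2.215, 2.227, 0.001]
wrist_force: [0.3, -0.1, -0.1]
opening: 0.297
finger_force: 29.4
```

Emit:
arm_command(moves=[0.0794, 0.0637, 0, 0, 0, 0, 1, 0.0794, 0.0637, 0, 0, 0, 0, 1, 0, 0, 0, 0, 0, 0, 1, 0, 0, 0.0875, 0, 0, 0, 1, 0, 0, 0.0875, 0, 0, 0, 1, 0, 0, 0, 0, 0, 0, 1])

```text
time_s: 13.68
ee_pos: [0.5935, 0.2483, 0.0713]
tcp_rot: [-2.211, -2.223, 0.017]
wrist_force: [-2.4, 0.0, -2.6]
opening: 0.298
finger_force: 29.4
```

Emit:
arm_command(moves=[0, 0, 0, 0, 0, 0, 0.1, 0, 0, 0, 0, 0, 0, 0.1, 0, 0, 0, 0, 0, 0, 0.1, 0, 0, -0.0875, 0, 0, 0, 0.1, 0, 0, -0.0875, 0, 0, 0, 0.1, -0.0804, -0.0503, 0, 0, 0, 0, -0.15, -0.0804, -0.0503, 0, 0, 0, 0, -0.15, -0.0804, -0.0503, 0, 0, 0, 0, -0.15, -0.0804, -0.0503, 0, 0, 0, 0, -0.15, -0.0804, -0.0503, 0, 0, 0, 0, -0.15, -0.0804, -0.0503, 0, 0, 0, 0, -0.15, -0.0804, -0.0503, 0, 0, 0, 0, -0.15])

```text
time_s: 14.68
ee_pos: [0.4594, 0.0224, 0.1517]
tcp_rot: [2.213, 2.224, 0.005]
wrist_force: [-0.0, -0.5, 0.0]
opening: 0.574
finger_force: 0.0
```

Emit:
arm_command(moves=[-0.0804, -0.0503, 0, 0, 0, 0, -0.15, -0.0804, -0.0503, 0, 0, 0, 0, -0.15, -0.0804, -0.0503, 0, 0, 0, 0, -0.15, 0, 0, 0, 0, 0, 0, -0.15, 0, 0, 0.0885, 0, 0, 0, -0.15, 0, 0, 0.0885, 0, 0, 0, -0.15, 0, 0, 0.0885, 0, 0, 0, -0.15, 0, 0, 0, 0, 0, 0, -0.15])

```text
time_s: 15.35
ee_pos: [0.3955, -0.0717, 0.0388]
tcp_rot: [-2.212, -2.221, 0.004]
wrist_force: [-1.1, 0.5, -0.7]
opening: 0.579
finger_force: 0.0
```

Emit:
arm_command(moves=[0, 0, 0, 0, 0, 0, 1, 0, 0, 0, 0, 0, 0, 1, 0, 0, 0, 0, 0, 0, 1, 0, 0, 0, 0, 0, 0, 1, 0, 0, 0, 0, 0, 0, 1, 0, 0, 0, 0, 0, 0, 1, 0, 0, 0, 0, 0, 0, 1])

```text
time_s: 15.93
ee_pos: [0.401, -0.0735, 0.0448]
tcp_rot: [2.213, 2.224, 0.002]
wrist_force: [-1.2, 0.1, 8.9]
opening: 0.302
finger_force: 29.9
```

Emit:
arm_command(moves=[0, 0, -0.0885, 0, 0, 0, 1, 0, 0, -0.0885, 0, 0, 0, 1, 0, 0, -0.0885, 0, 0, 0, 1, 0.0877, 0.0355, 0, 0, 0, 0, 1, 0.0877, 0.0355, 0, 0, 0, 0, 1, 0.0877, 0.0355, 0, 0, 0, 0, 1, 0.0877, 0.0355, 0, 0, 0, 0, 1, 0.0877, 0.0355, 0, 0, 0, 0, 1, 0.0877, 0.0355, 0, 0, 0, 0, 1, 0.0877, 0.0355, 0, 0, 0, 0, 1, 0.0877, 0.0355, 0, 0, 0, 0, 1, 0.0877, 0.0355, 0, 0, 0, 0, 1])

```text
time_s: 16.93
ee_pos: [0.5259, 0.2457, 0.1495]
tcp_rot: [2.215, 2.227, 0.001]
wrist_force: [0.2, -0.6, -0.5]
opening: 0.299
finger_force: 29.8
```

Emit:
arm_command(moves=[0.0877, 0.0355, 0, 0, 0, 0, 1, 0.0877, 0.0355, 0, 0, 0, 0, 1, 0, 0, 0, 0, 0, 0, 1, 0, 0, 0.0875, 0, 0, 0, 1, 0, 0, 0.0875, 0, 0, 0, 1, 0, 0, 0, 0, 0, 0, 1])

```text
time_s: 17.43
ee_pos: [0.5483, 0.3119, 0.0715]
tcp_rot: [-2.212, -2.224, 0.018]
wrist_force: [-2.4, -1.4, -2.0]
opening: 0.303
finger_force: 29.8
```

Emit:
arm_command(moves=[0, 0, 0, 0, 0, 0, 0.1, 0, 0, 0, 0, 0, 0, 0.1, 0, 0, 0, 0, 0, 0, 0.1, 0, 0, -0.0875, 0, 0, 0, 0.1, 0, 0, -0.0875, 0, 0, 0, 0.1, -0.0947, -0.0322, 0, 0, 0, 0, -0.15, -0.0947, -0.0322, 0, 0, 0, 0, -0.15, -0.0947, -0.0322, 0, 0, 0, 0, -0.15, -0.0947, -0.0322, 0, 0, 0, 0, -0.15, -0.0947, -0.0322, 0, 0, 0, 0, -0.15, -0.0947, -0.0322, 0, 0, 0, 0, -0.15, -0.0947, -0.0322, 0, 0, 0, 0, -0.15])

```text
time_s: 18.43
ee_pos: [0.4653, 0.0465, 0.1518]
tcp_rot: [2.213, 2.224, 0.006]
wrist_force: [0.6, -1.5, -0.7]
opening: 0.572
finger_force: 0.0
```

Emit:
arm_command(moves=[-0.0947, -0.0322, 0, 0, 0, 0, -0.15, -0.0947, -0.0322, 0, 0, 0, 0, -0.15, -0.0947, -0.0322, 0, 0, 0, 0, -0.15, -0.0947, -0.0322, 0, 0, 0, 0, -0.15, -0.0947, -0.0322, 0, 0, 0, 0, -0.15, 0, 0, 0, 0, 0, 0, -0.15, 0, 0, 0.0885, 0, 0, 0, -0.15, 0, 0, 0.0885, 0, 0, 0, -0.15, 0, 0, 0.0885, 0, 0, 0, -0.15, 0, 0, 0, 0, 0, 0, -0.15])

```text
time_s: 19.27
ee_pos: [0.3975, -0.1395, 0.0385]
tcp_rot: [-2.212, -2.22, 0.003]
wrist_force: [-1.7, 0.8, -0.4]
opening: 0.575
finger_force: 0.0
```

Emit:
arm_command(moves=[0, 0, 0, 0, 0, 0, 1, 0, 0, 0, 0, 0, 0, 1, 0, 0, 0, 0, 0, 0, 1, 0, 0, 0, 0, 0, 0, 1, 0, 0, 0, 0, 0, 0, 1, 0, 0, 0, 0, 0, 0, 1, 0, 0, 0, 0, 0, 0, 1])

```text
time_s: 19.85
ee_pos: [0.4029, -0.1424, 0.045]
tcp_rot: [2.213, 2.224, 0.002]
wrist_force: [-1.5, 0.4, 8.7]
opening: 0.303
finger_force: 28.6
```

Emit:
arm_command(moves=[0, 0, -0.0885, 0, 0, 0, 1, 0, 0, -0.0885, 0, 0, 0, 1, 0, 0, -0.0885, 0, 0, 0, 1, 0.0887, 0.035, 0, 0, 0, 0, 1, 0.0887, 0.035, 0, 0, 0, 0, 1, 0.0887, 0.035, 0, 0, 0, 0, 1, 0.0887, 0.035, 0, 0, 0, 0, 1, 0.0887, 0.035, 0, 0, 0, 0, 1, 0.0887, 0.035, 0, 0, 0, 0, 1, 0.0887, 0.035, 0, 0, 0, 0, 1, 0.0887, 0.035, 0, 0, 0, 0, 1, 0.0887, 0.035, 0, 0, 0, 0, 1])

```text
time_s: 20.85
ee_pos: [0.5261, 0.1806, 0.1498]
tcp_rot: [2.215, 2.227, 0.002]
wrist_force: [1.2, -0.4, -0.2]
opening: 0.306
finger_force: 28.6
```

Emit:
arm_command(moves=[0.0887, 0.035, 0, 0, 0, 0, 1, 0.0887, 0.035, 0, 0, 0, 0, 1, 0, 0, 0, 0, 0, 0, 1, 0, 0, 0.0875, 0, 0, 0, 1, 0, 0, 0.0875, 0, 0, 0, 1, 0, 0, 0, 0, 0, 0, 1])

```text
time_s: 21.35
ee_pos: [0.5488, 0.2485, 0.0727]
tcp_rot: [-2.212, -2.224, 0.013]
wrist_force: [-1.7, -0.9, -1.7]
opening: 0.301
finger_force: 29.3
```

```bash
python3 - <<'E'
from find import *
find('6');st()
E
```

```text
top [290.1 189.5] 127 deck [0.4667 0.0802] table [0.4679 0.0811]
top [372.5 188.9] 104 deck [ 0.4667 -0.1408] table [ 0.468  -0.1424]
top [345.2 189.6] 108 deck [ 0.4652 -0.0673] table [ 0.4665 -0.0681]
top [317.5 190.7] 105 deck [0.4629 0.007 ] table [0.4642 0.007 ]
scene [312. 189.] 167 deck [0.4618 0.0738] table [0.4693 0.0846]
scene [325.2 200.9] 155 deck [0.4627 0.0069] table [0.4703 0.0168]
scene [342.7 213.2] 217 deck [ 0.4728 -0.066 ] table [ 0.4805 -0.0569]
scene [357.8 229.3] 174 deck [ 0.4673 -0.1422] table [ 0.4749 -0.1341]
t21.45 p [0.5521 0.2491 0.0784] z [-0.003 -0.001 -1.   ] yawx 90.27 op 0.304 ff 29.4 F [ 0.1 -0.1  0. ]
```

Emit:
arm_command(moves=[0, 0, 0, 0, 0, 0, 0.1, 0, 0, 0, 0, 0, 0, 0.1, 0, 0, 0, 0, 0, 0, 0.1, 0, 0, -0.0875, 0, 0, 0, 0.1, 0, 0, -0.0875, 0, 0, 0, 0.1, -0.0863, -0.033, 0, 0, 0, 0, -0.15, -0.0863, -0.033, 0, 0, 0, 0, -0.15, -0.0863, -0.033, 0, 0, 0, 0, -0.15, -0.0863, -0.033, 0, 0, 0, 0, -0.15, -0.0863, -0.033, 0, 0, 0, 0, -0.15, -0.0863, -0.033, 0, 0, 0, 0, -0.15, -0.0863, -0.033, 0, 0, 0, 0, -0.15])

```text
time_s: 22.45
ee_pos: [0.4618, 0.0059, 0.1505]
tcp_rot: [2.214, 2.225, 0.003]
wrist_force: [0.2, -0.8, 0.9]
opening: 0.571
finger_force: 0.0
```

Emit:
arm_command(moves=[0, 0, 0, 0, 0, 0, -0.15, 0, 0, 0.0885, 0, 0, 0, -0.15, 0, 0, 0.0885, 0, 0, 0, -0.15, 0, 0, 0.0885, 0, 0, 0, -0.15, 0, 0, 0, 0, 0, 0, -0.15, 0, 0, 0, 0, 0, 0, 1, 0, 0, 0, 0, 0, 0, 1, 0, 0, 0, 0, 0, 0, 1, 0, 0, 0, 0, 0, 0, 1, 0, 0, 0, 0, 0, 0, 1, 0, 0, 0, 0, 0, 0, 1, 0, 0, 0, 0, 0, 0, 1])

```text
time_s: 23.45
ee_pos: [0.464, 0.0073, 0.045]
tcp_rot: [2.214, 2.224, 0.004]
wrist_force: [-0.5, 0.6, 8.2]
opening: 0.308
finger_force: 28.3
```

Emit:
arm_command(moves=[0, 0, -0.0885, 0, 0, 0, 1, 0, 0, -0.0885, 0, 0, 0, 1, 0, 0, -0.0885, 0, 0, 0, 1, 0.0956, 0.015, 0, 0, 0, 0, 1, 0.0956, 0.015, 0, 0, 0, 0, 1, 0.0956, 0.015, 0, 0, 0, 0, 1, 0.0956, 0.015, 0, 0, 0, 0, 1, 0.0956, 0.015, 0, 0, 0, 0, 1, 0.0956, 0.015, 0, 0, 0, 0, 1, 0.0956, 0.015, 0, 0, 0, 0, 1, 0.0956, 0.015, 0, 0, 0, 0, 1, 0, 0, 0, 0, 0, 0, 1])

```text
time_s: 24.45
ee_pos: [0.5087, 0.3199, 0.1498]
tcp_rot: [-2.21, -2.231, -0.006]
wrist_force: [-0.7, -0.9, -0.1]
opening: 0.308
finger_force: 28.3
```

Emit:
arm_command(moves=[0, 0, 0.0875, 0, 0, 0, 1, 0, 0, 0.0875, 0, 0, 0, 1, 0, 0, 0, 0, 0, 0, 1])

```text
time_s: 24.7
ee_pos: [0.5036, 0.3116, 0.0723]
tcp_rot: [-2.212, -2.225, 0.017]
wrist_force: [-3.3, -1.4, -1.9]
opening: 0.307
finger_force: 28.3
```

Emit:
arm_command(moves=[0, 0, 0, 0, 0, 0, 0.1, 0, 0, 0, 0, 0, 0, 0.1, 0, 0, 0, 0, 0, 0, 0.1, 0, 0, -0.0875, 0, 0, 0, 0.1, 0, 0, -0.0875, 0, 0, 0, 0.1, -0.095, -0.0115, 0, 0, 0, 0, -0.15, -0.095, -0.0115, 0, 0, 0, 0, -0.15, -0.095, -0.0115, 0, 0, 0, 0, -0.15, -0.095, -0.0115, 0, 0, 0, 0, -0.15, -0.095, -0.0115, 0, 0, 0, 0, -0.15, -0.095, -0.0115, 0, 0, 0, 0, -0.15, -0.095, -0.0115, 0, 0, 0, 0, -0.15])

```text
time_s: 25.7
ee_pos: [0.4786, 0.0455, 0.1518]
tcp_rot: [2.213, 2.224, 0.006]
wrist_force: [0.5, -0.4, 0.7]
opening: 0.571
finger_force: 0.0
```

Emit:
arm_command(moves=[-0.095, -0.0115, 0, 0, 0, 0, -0.15, -0.095, -0.0115, 0, 0, 0, 0, -0.15, -0.095, -0.0115, 0, 0, 0, 0, -0.15, 0, 0, 0, 0, 0, 0, -0.15, 0, 0, 0.0885, 0, 0, 0, -0.15, 0, 0, 0.0885, 0, 0, 0, -0.15, 0, 0, 0.0885, 0, 0, 0, -0.15, 0, 0, 0, 0, 0, 0, -0.15])

```text
time_s: 26.37
ee_pos: [0.4603, -0.0655, 0.0383]
tcp_rot: [-2.212, -2.221, 0.006]
wrist_force: [-2.1, 0.6, -0.5]
opening: 0.579
finger_force: 0.0
```

Emit:
arm_command(moves=[0, 0, 0, 0, 0, 0, 1, 0, 0, 0, 0, 0, 0, 1, 0, 0, 0, 0, 0, 0, 1, 0, 0, 0, 0, 0, 0, 1, 0, 0, 0, 0, 0, 0, 1, 0, 0, 0, 0, 0, 0, 1, 0, 0, 0, 0, 0, 0, 1])

```text
time_s: 26.95
ee_pos: [0.4663, -0.0672, 0.045]
tcp_rot: [2.213, 2.224, 0.003]
wrist_force: [-0.8, 0.2, 6.8]
opening: 0.303
finger_force: 29.3
```

Emit:
arm_command(moves=[0, 0, -0.0885, 0, 0, 0, 1, 0, 0, -0.0885, 0, 0, 0, 1, 0, 0, -0.0885, 0, 0, 0, 1, 0.0988, 0.0143, 0, 0, 0, 0, 1, 0.0988, 0.0143, 0, 0, 0, 0, 1, 0.0988, 0.0143, 0, 0, 0, 0, 1, 0.0988, 0.0143, 0, 0, 0, 0, 1, 0.0988, 0.0143, 0, 0, 0, 0, 1, 0.0988, 0.0143, 0, 0, 0, 0, 1, 0.0988, 0.0143, 0, 0, 0, 0, 1, 0.0988, 0.0143, 0, 0, 0, 0, 1, 0, 0, 0, 0, 0, 0, 1])

```text
time_s: 27.95
ee_pos: [0.5088, 0.2563, 0.1499]
tcp_rot: [-2.21, -2.231, -0.007]
wrist_force: [0.6, -1.2, 0.0]
opening: 0.3
finger_force: 29.3
```

Emit:
arm_command(moves=[0, 0, 0.0875, 0, 0, 0, 1, 0, 0, 0.0875, 0, 0, 0, 1, 0, 0, 0, 0, 0, 0, 1])

```text
time_s: 28.2
ee_pos: [0.5035, 0.2483, 0.0725]
tcp_rot: [-2.212, -2.224, 0.016]
wrist_force: [-2.5, -0.4, -1.8]
opening: 0.298
finger_force: 29.3
```

```bash
python3 - <<'E'
from find import *
find('7');st()
E
```

```text
top [290.1 189.5] 127 deck [0.4667 0.0802] table [0.4679 0.0811]
top [372.7 188.8] 108 deck [ 0.4669 -0.1414] table [ 0.4682 -0.143 ]
scene [312. 189.] 167 deck [0.4618 0.0738] table [0.4693 0.0846]
scene [347.1 208.9] 58 deck [ 0.4944 -0.0597] table [ 0.5024 -0.0506]
scene [357.8 229.3] 176 deck [ 0.4671 -0.1422] table [ 0.4747 -0.1341]
t28.30 p [0.5073 0.2492 0.0782] z [-0.003 -0.001 -1.   ] yawx 90.28 op 0.298 ff 29.3 F [ 0.7 -0.3  0.6]
```

Emit:
arm_command(moves=[0, 0, 0, 0, 0, 0, 0.1, 0, 0, 0, 0, 0, 0, 0.1, 0, 0, 0, 0, 0, 0, 0.1, 0, 0, -0.0875, 0, 0, 0, 0.1, 0, 0, -0.0875, 0, 0, 0, 0.1, -0.0977, -0.0109, 0, 0, 0, 0, -0.15, -0.0977, -0.0109, 0, 0, 0, 0, -0.15, -0.0977, -0.0109, 0, 0, 0, 0, -0.15, -0.0977, -0.0109, 0, 0, 0, 0, -0.15, -0.0977, -0.0109, 0, 0, 0, 0, -0.15, -0.0977, -0.0109, 0, 0, 0, 0, -0.15, -0.0977, -0.0109, 0, 0, 0, 0, -0.15])

```text
time_s: 29.3
ee_pos: [0.4797, -0.026, 0.1508]
tcp_rot: [2.214, 2.225, 0.003]
wrist_force: [1.4, -0.2, 0.2]
opening: 0.574
finger_force: 0.0
```

Emit:
arm_command(moves=[-0.0977, -0.0109, 0, 0, 0, 0, -0.15, -0.0977, -0.0109, 0, 0, 0, 0, -0.15, -0.0977, -0.0109, 0, 0, 0, 0, -0.15, 0, 0, 0, 0, 0, 0, -0.15, 0, 0, 0.0885, 0, 0, 0, -0.15, 0, 0, 0.0885, 0, 0, 0, -0.15, 0, 0, 0.0885, 0, 0, 0, -0.15, 0, 0, 0, 0, 0, 0, -0.15])

```text
time_s: 29.97
ee_pos: [0.4622, -0.1391, 0.0373]
tcp_rot: [-2.21, -2.219, 0.005]
wrist_force: [-2.6, 0.8, -0.7]
opening: 0.571
finger_force: 0.0
```

Emit:
arm_command(moves=[0, 0, 0, 0, 0, 0, 1, 0, 0, 0, 0, 0, 0, 1, 0, 0, 0, 0, 0, 0, 1, 0, 0, 0, 0, 0, 0, 1, 0, 0, 0, 0, 0, 0, 1, 0, 0, 0, 0, 0, 0, 1, 0, 0, 0, 0, 0, 0, 1])

```text
time_s: 30.55
ee_pos: [0.4688, -0.1418, 0.045]
tcp_rot: [2.213, 2.224, 0.003]
wrist_force: [-1.1, 2.7, 8.2]
opening: 0.317
finger_force: 28.0
```

Emit:
arm_command(moves=[0, 0, -0.0885, 0, 0, 0, 1, 0, 0, -0.0885, 0, 0, 0, 1, 0, 0, -0.0885, 0, 0, 0, 1, 0.096, 0.0202, 0, 0, 0, 0, 1, 0.096, 0.0202, 0, 0, 0, 0, 1, 0.096, 0.0202, 0, 0, 0, 0, 1, 0.096, 0.0202, 0, 0, 0, 0, 1, 0.096, 0.0202, 0, 0, 0, 0, 1, 0.096, 0.0202, 0, 0, 0, 0, 1, 0.096, 0.0202, 0, 0, 0, 0, 1, 0.096, 0.0202, 0, 0, 0, 0, 1, 0.096, 0.0202, 0, 0, 0, 0, 1])

```text
time_s: 31.55
ee_pos: [0.5381, 0.2069, 0.1498]
tcp_rot: [2.215, 2.226, 0.002]
wrist_force: [1.4, -0.6, -1.5]
opening: 0.318
finger_force: 27.8
```

Emit:
arm_command(moves=[0.096, 0.0202, 0, 0, 0, 0, 1, 0.096, 0.0202, 0, 0, 0, 0, 1, 0, 0, 0, 0, 0, 0, 1, 0, 0, 0.07, 0, 0, 0, 1, 0, 0, 0.07, 0, 0, 0, 1, 0, 0, 0, 0, 0, 0, 1])

```text
time_s: 32.05
ee_pos: [0.5544, 0.2834, 0.0921]
tcp_rot: [-2.215, -2.227, -0.006]
wrist_force: [-0.5, 0.0, -0.7]
opening: 0.308
finger_force: 29.9
```

Emit:
arm_command(moves=[0, 0, 0, 0, 0, 0, 0.1, 0, 0, 0, 0, 0, 0, 0.1, 0, 0, 0, 0, 0, 0, 0.1, 0, 0, -0.07, 0, 0, 0, 0.1, 0, 0, -0.07, 0, 0, 0, 0.1, -0.1, 0, 0, 0, 0, 0, -0.15, -0.1, 0, 0, 0, 0, 0, -0.15, -0.1, 0, 0, 0, 0, 0, -0.15, -0.1, 0, 0, 0, 0, 0, -0.15, -0.1, 0, 0, 0, 0, 0, -0.15, 0, 0, 0, 0, 0, 0, -0.15])

```text
time_s: 32.97
ee_pos: [0.5548, 0.0748, 0.1495]
tcp_rot: [2.22, 2.219, -0.003]
wrist_force: [0.1, 0.4, -0.3]
opening: 0.573
finger_force: 0.0
```

```bash
python3 - <<'E'
from find import *
find('8');st()
t=cv2.imread('pics/top8.png')
cv2.imwrite('pics/tc8.png',cv2.resize(t[105:265,165:410],(796,520),interpolation=cv2.INTER_CUBIC))
E
```

```text
top [299.2 226.7] 98 deck [0.3671 0.0564] table [0.3673 0.0569]
scene [312. 189.] 167 deck [0.4618 0.0738] table [0.4693 0.0846]
scene [347.4 209.1] 60 deck [ 0.4945 -0.061 ] table [ 0.5025 -0.0519]
t33.07 p [0.5549 0.0797 0.1495] z [ 0.001  0.    -1.   ] yawx 90.04 op 0.571 ff 0.0 F [ 0.5 -0.1 -0.9]
```

View pics/tc8.png

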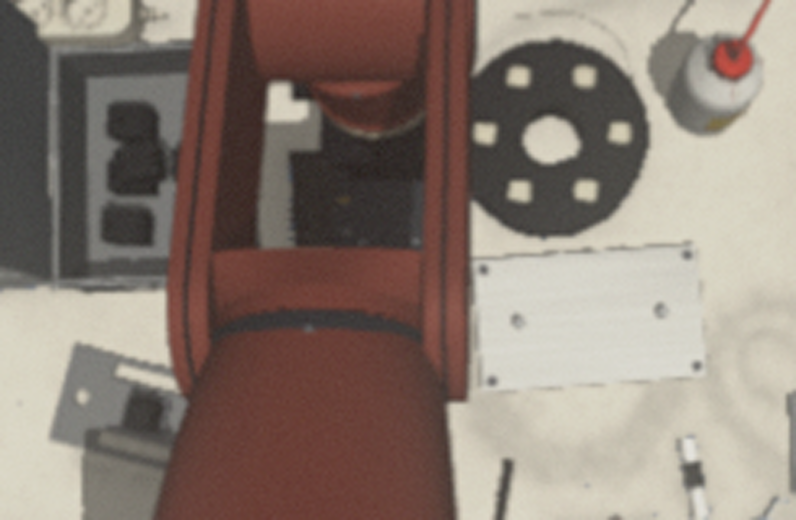

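The deck is clear, and the deck pins are visible at crop (518,321) and (661,311); the crate holds the blocks, with at least three or four visible. Now I'll measure the pins and the long template precisely.

```bash
python3 - <<'E'
from h import *
# template openings: bright blobs inside plate outline
c=np.array([.356,.2975]);yw=np.radians(-15)
Rm=np.array([[np.cos(yw),-np.sin(yw)],[np.sin(yw),np.cos(yw)]])
for n,f in(('top','top0'),('scene','scene0'),('scene','scene8')):
    im=cv2.imread(f'pics/{f}.png');g=cv2.cvtColor(im,cv2.COLOR_BGR2GRAY).astype(float)
    for nm,o in(('h+',(0,.06)),('h-',(0,-.06)),('s+',(.029,0)),('s-',(-.029,0))):
        p=np.r_[c+Rm@np.array(o),.003];u=proj(n,p)[0]
        r=5 if nm[0]=='h' else 14
        w=(.011,.011) if nm[0]=='h' else (.010,.046)
        poly=proj(n,[np.r_[c+Rm@(np.array(o)+np.array(q)*w),.004] for q in((1,1),(1,-1),(-1,-1),(-1,1))])
        m=np.zeros(g.shape,np.uint8);cv2.fillPoly(m,[np.round(poly*8).astype(np.int32)],1,shift=3)
        v=g[m>0];lo=np.percentile(v,15);ys,xs=np.nonzero(m);wt=np.clip(g[ys,xs]-lo-.35*(v.max()-lo),0,None)
        q=np.array([(xs*wt).sum(),(ys*wt).sum()])/wt.sum()
        print(f,nm,u.round(1),q.round(2),int(lo),int(v.max()),plane(n,[q],.003)[0,:2].round(4))
    m=None
# pins
for n in('top','scene'):
    im=cv2.imread(f'pics/{n}8.png');g=cv2.cvtColor(im,cv2.COLOR_BGR2GRAY).astype(float)
    for P in((.4297,-.0095,.019),(.4377,-.1293,.019)):
        u=proj(n,[P])[0];a,b=u.round().astype(int);s=g[b-4:b+5,a-4:a+5]
        d=np.abs(s-np.median(s));d=np.clip(d-.3*d.max(),0,None);yy,xx=np.mgrid[-4:5,-4:5]
        q=np.array([a+(xx*d).sum()/d.sum(),b+(yy*d).sum()/d.sum()])
        print(n,'pin',u.round(1),q.round(2),plane(n,[q],.019)[0,:2].round(4))
        if n=='scene':print(s.astype(int))
E
```

```text
top0 h+ [190.8 225.8] [189.91 226.57] 111 173 [0.3694 0.358 ]
top0 h- [232.6 237. ] [231.83 237.49] 115 183 [0.3391 0.2416]
top0 s+ [214.4 221.1] [213.58 221.5 ] 113 186 [0.383  0.2923]
top0 s- [208.8 241.7] [208.35 242.26] 110 180 [0.3264 0.3063]
scene0 h+ [243.  160.9] [242.12 160.  ] 38 151 [0.3715 0.3619]
scene0 h- [252.3 182.5] [251.48 182.2 ] 116 199 [0.3389 0.2423]
scene0 s+ [255.9 169.4] [255.2  169.24] 129 233 [0.3824 0.292 ]
scene0 s- [239.1 173.5] [238.36 173.24] 127 231 [0.3266 0.3077]
scene8 h+ [243.  160.9] [242.13 160.01] 37 150 [0.3715 0.3618]
scene8 h- [252.3 182.5] [251.39 182.16] 64 102 [0.3388 0.2427]
scene8 s+ [255.9 169.4] [255.08 168.72] 83 232 [0.3835 0.2946]
scene8 s- [239.1 173.5] [238.42 171.25] 65 129 [0.3318 0.3166]
top pin [323.7 203.3] [323.49 202.98] [ 0.4306 -0.009 ]
top pin [367.9 200. ] [367.53 199.82] [ 0.4383 -0.1282]
scene pin [319.6 211. ] [320.42 212.35] [ 0.428  -0.0156]
[[226 226 227 228 226 227 227 228 227]
 [225 224 226 225 227 227 228 227 228]
 [227 226 225 222 221 223 226 228 227]
 [227 227 217 211 213 197 206 224 229]
 [227 227 212 193 200 180 196 225 225]
 [226 225 200 164 155 138 184 223 226]
 [227 226 209 172 150 142 183 222 224]
 [226 226 224 212 199 202 222 225 226]
 [226 224 226 225 224 225 226 227 227]]
scene pin [346.8 233.6] [347.13 235.09] [ 0.435  -0.1343]
[[225 223 224 223 224 225 222 223 224]
 [227 226 224 222 223 224 221 222 224]
 [227 225 218 208 211 210 212 223 220]
 [224 225 213 199 208 199 204 222 223]
 [226 223 201 175 189 173 186 219 221]
 [224 221 191 152 154 147 184 221 223]
 [227 222 202 166 154 169 204 222 223]
 [225 224 222 211 199 208 222 225 223]
 [226 225 226 223 221 220 223 224 224]]
```

Emit:
arm_command(moves=[0.0689, -0.0624, 0, 0, 0, 0, -0.15, 0.0689, -0.0624, 0, 0, 0, 0, -0.15, 0.0689, -0.0624, 0, 0, 0, 0, -0.15, 0.0689, -0.0624, 0, 0, 0, 0, -0.15, 0.0689, -0.0624, 0, 0, 0, 0, -0.15, 0.0689, -0.0624, 0, 0, 0, 0, -0.15, 0.0689, -0.0624, 0, 0, 0, 0, -0.15, 0.0689, -0.0624, 0, 0, 0, 0, -0.15, 0, 0, 0, 0, 0, 0.159, -0.15, 0, 0, 0, 0, 0, 0.159, -0.15, 0, 0, 0, 0, 0, 0.011, -0.15, 0, 0, 0, 0, 0, 0, -0.15])

```text
time_s: 34.07
ee_pos: [0.3533, 0.3021, 0.1491]
tcp_rot: [-2.48, -1.929, -0.001]
wrist_force: [-1.5, -0.7, -0.8]
opening: 0.58
finger_force: 0.0
```

```bash
python3 - <<'E'
from h import *
bot.read_camera('scene');bot.read_camera('scene');bot.read_camera('scene');st()
im=bot.read_camera('top');cv2.imwrite('pics/top9.png',im)
m=(cv2.cvtColor(im,cv2.COLOR_BGR2GRAY)<45).astype(np.uint8)
roi=np.zeros_like(m);cv2.fillPoly(roi,[proj('top',[[.465,.21,.04],[.465,.35,.04],[.64,.35,.04],[.64,.21,.04]]).astype(np.int32)],1)
for thr in(55,70):
    k,l,s,c=cv2.connectedComponentsWithStats(((cv2.cvtColor(im,cv2.COLOR_BGR2GRAY)<thr)*roi).astype(np.uint8),connectivity=4)
    print([(c[i].round().tolist(),int(s[i,4])) for i in range(1,k) if s[i,4]>30])
cv2.imwrite('pics/cr9.png',cv2.resize(im[105:200,165:265],(600,570),interpolation=cv2.INTER_CUBIC))
E
```

```text
t34.22 p [0.3539 0.3011 0.1489] z [-0.  0. -1.] yawx 75.61 op 0.574 ff 0.0 F [-0.7 -0.  -0.1]
[([207.0, 154.0], 181), ([203.0, 175.0], 145)]
[([190.0, 168.0], 158), ([213.0, 153.0], 647), ([203.0, 175.0], 210), ([228.0, 173.0], 148)]
```

View pics/cr9.png

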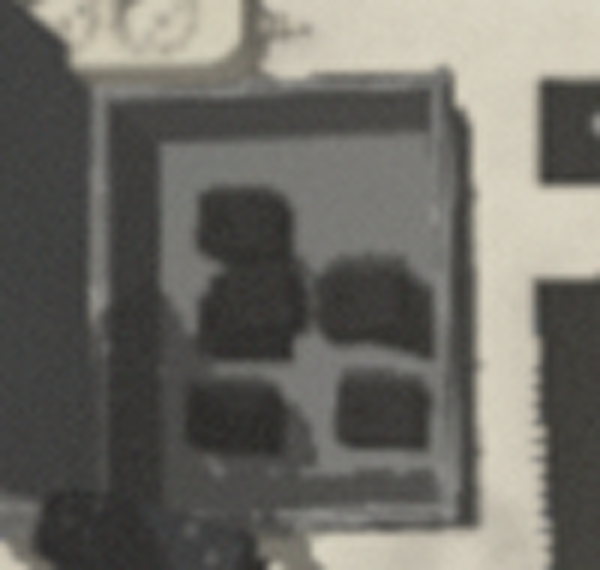

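```bash
python3 - <<'E'
from h import *
f=lambda a,g:(255*np.clip((a.astype(float)-15)/g,0,1)**.7).astype(np.uint8)
t=cv2.imread('pics/top9.png')[118:195,180:245];s=cv2.imread('pics/scene8.png')[110:180,255:345]
cv2.imwrite('pics/cr10.png',np.hstack([cv2.resize(f(t,80),(380,450),interpolation=cv2.INTER_CUBIC),cv2.resize(f(s,110),(420,450),interpolation=cv2.INTER_CUBIC)]))
E
```

```text
(no output)
```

View pics/cr10.png

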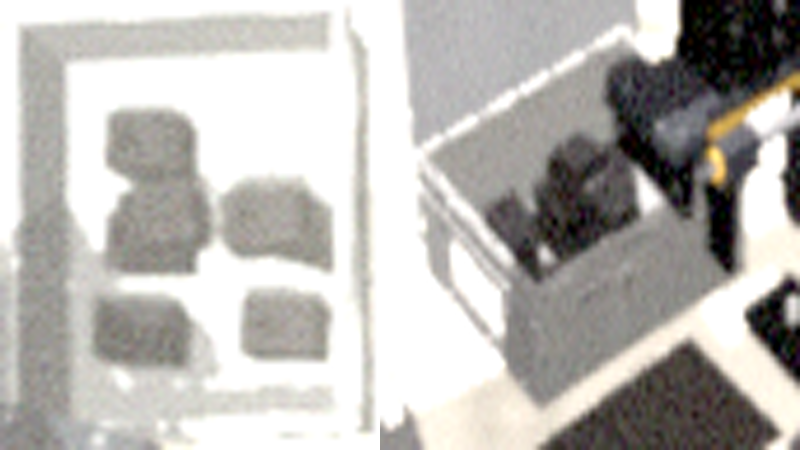

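```bash
python3 - <<'E'
from h import *
for n,a,b in(('top','top0','top8'),('top','top0','top9'),('scene','scene0','scene8')):
    A,B=[cv2.cvtColor(cv2.imread(f'pics/{f}.png'),cv2.COLOR_BGR2GRAY).astype(int) for f in(a,b)]
    m=((B<75)&(A-B>40)).astype(np.uint8)
    k,l,s,c=cv2.connectedComponentsWithStats(m)
    print(b,[(c[i].round().tolist(),int(s[i,4]),plane(n,[c[i]],.0175)[0,:2].round(3).tolist()) for i in range(1,k) if s[i,4]>40])
t=cv2.imread('pics/top9.png');g=cv2.cvtColor(t,cv2.COLOR_BGR2GRAY)
for q,z in(((205.8,142),.03),((206,155),.04),((205,174),.03),((227,155),.04),((229,173),.03)):print(q,plane('top',[q],z)[0,:2].round(3))
E
```

```text
top8 [([239.0, 142.0], 831, [0.601, 0.222]), ([302.0, 108.0], 48, [0.693, 0.047]), ([230.0, 109.0], 53, [0.693, 0.248]), ([296.0, 110.0], 52, [0.689, 0.065]), ([309.0, 121.0], 56, [0.658, 0.029]), ([225.0, 156.0], 121, [0.562, 0.259]), ([283.0, 146.0], 593, [0.587, 0.101]), ([302.0, 162.0], 139, [0.544, 0.05]), ([207.0, 151.0], 449, [0.576, 0.309]), ([204.0, 174.0], 161, [0.512, 0.317]), ([257.0, 223.0], 2545, [0.377, 0.172]), ([261.0, 226.0], 56, [0.37, 0.16]), ([259.0, 240.0], 42, [0.331, 0.165]), ([257.0, 259.0], 127, [0.28, 0.17]), ([265.0, 273.0], 69, [0.244, 0.148]), ([260.0, 315.0], 1102, [0.133, 0.162]), ([303.0, 307.0], 146, [0.153, 0.048]), ([194.0, 383.0], 111, [-0.052, 0.341]), ([237.0, 392.0], 416, [-0.073, 0.227])]
top9 [([213.0, 153.0], 644, [0.571, 0.292]), ([204.0, 175.0], 215, [0.51, 0.318]), ([228.0, 174.0], 157, [0.513, 0.25]), ([180.0, 247.0], 4535, [0.314, 0.381]), ([126.0, 206.0], 66, [0.427, 0.535]), ([149.0, 237.0], 178, [0.342, 0.468]), ([106.0, 216.0], 63, [0.4, 0.591]), ([112.0, 280.0], 1872, [0.223, 0.571]), ([95.0, 298.0], 234, [0.174, 0.618]), ([182.0, 359.0], 4868, [0.013, 0.375]), ([118.0, 320.0], 137, [0.116, 0.552])]
scene8 [([269.0, 34.0], 9413, [0.972, 1.149]), ([114.0, 78.0], 6361, [0.197, 1.181]), ([327.0, 123.0], 2117, [0.73, 0.348]), ([150.0, 138.0], 435, [0.159, 0.658]), ([332.0, 133.0], 47, [0.705, 0.287]), ([248.0, 179.0], 236, [0.331, 0.246]), ([184.0, 186.0], 93, [0.147, 0.341]), ([116.0, 192.0], 58, [-0.04, 0.444]), ([181.0, 205.0], 173, [0.106, 0.265]), ([178.0, 235.0], 138, [0.047, 0.154])]
(205.8, 142) [0.598 0.31 ]
(206, 155) [0.561 0.306]
(205, 174) [0.511 0.31 ]
(227, 155) [0.56  0.249]
(229, 173) [0.513 0.245]
```

Every stray-dark check is clean, so all the blocks are in the crate (two pairs stacked in the middle row, near crop (150,225) and (275,225)). Now I'll grip the long template's post.

Emit:
arm_command(moves=[-0.004, 0, 0.099, 0, 0, 0, -0.15, 0, 0, 0.099, 0, 0, 0, -0.15, 0, 0, 0.099, 0, 0, 0, -0.15, 0, 0, 0, 0, 0, 0, -0.15, 0, 0, 0, 0, 0, 0, 1, 0, 0, 0, 0, 0, 0, 1, 0, 0, 0, 0, 0, 0, 1, 0, 0, 0, 0, 0, 0, 1, 0, 0, 0, 0, 0, 0, 1, 0, 0, 0, 0, 0, 0, 1, 0, 0, 0, 0, 0, 0, 1, 0, 0, 0, 0, 0, 0, 1], force=40)

```text
time_s: 35.27
ee_pos: [0.3549, 0.3006, 0.0323]
tcp_rot: [2.484, 1.923, 0.006]
wrist_force: [-1.9, -0.1, 8.7]
opening: 0.274
finger_force: 40.0
```

```bash
python3 - <<'E'
from h import *
for i in range(3): bot.read_camera('scene');st()
E
```

```text
t35.32 p [0.3549 0.3006 0.0323] z [ 0.003  0.002 -1.   ] yawx 75.48 op 0.269 ff 40.0 F [-1.8  0.5  8.8]
t35.37 p [0.355  0.3006 0.0323] z [ 0.003  0.002 -1.   ] yawx 75.48 op 0.266 ff 40.0 F [-1.  -0.8  9. ]
t35.42 p [0.3549 0.3006 0.0323] z [ 0.003  0.002 -1.   ] yawx 75.48 op 0.275 ff 40.0 F [-1.7  0.   8.6]
```

Emit:
arm_command(moves=[0, 0, -0.05, 0, 0, 0, 1, 0, 0, -0.08, 0, 0, 0, 1, 0, 0, -0.085, 0, 0, 0, 1, 0, 0, -0.085, 0, 0, 0, 1, 0, 0, 0, 0, 0, 0, 1])

```text
time_s: 35.83
ee_pos: [0.3576, 0.3021, 0.1581]
tcp_rot: [2.483, 1.922, 0.021]
wrist_force: [1.1, 0.7, -0.8]
opening: 0.268
finger_force: 40.0
```

Emit:
arm_command(moves=[-0.0857, 0.0375, 0, 0, 0, 0, 1, -0.0857, 0.0375, 0, 0, 0, 0, 1, -0.0857, 0.0375, 0, 0, 0, 0, 1, -0.0857, 0.0375, 0, 0, 0, 0, 1, -0.0857, 0.0375, 0, 0, 0, 0, 1, -0.0857, 0.0375, 0, 0, 0, 0, 1, -0.0857, 0.0375, 0, 0, 0, 0, 1, -0.0857, 0.0375, 0, 0, 0, 0, 1, -0.0857, 0.0375, 0, 0, 0, 0, 1, -0.0857, 0.0375, 0, 0, 0, 0, 1])

```text
time_s: 36.67
ee_pos: [0.4126, -0.0718, 0.1504]
tcp_rot: [2.484, 1.922, 0.001]
wrist_force: [0.8, -0.6, -1.5]
opening: 0.271
finger_force: 40.0
```

Emit:
arm_command(moves=[0, 0, 0, 0, 0, -0.135, 1, 0, 0, 0, 0, 0, -0.135, 1, 0, 0, 0, 0, 0, -0.134, 1, 0, 0, 0, 0, 0, 0, 1, 0, 0, 0, 0, 0, 0, 1])

```text
time_s: 37.08
ee_pos: [0.4126, -0.07, 0.15]
tcp_rot: [2.153, 2.287, 0.0]
wrist_force: [0.3, -0.3, -1.8]
opening: 0.269
finger_force: 40.0
```

```bash
python3 - <<'E'
from h import *
s=bot.read_camera('scene');t=bot.read_camera('top');st()
f=lambda a,g:(255*np.clip(a.astype(float)/g,0,1)**.7).astype(np.uint8)
cv2.imwrite('pics/c11.png',np.hstack([cv2.resize(f(s[170:270,270:380],255),(500,455),interpolation=cv2.INTER_CUBIC),cv2.resize(f(t[118:195,180:245],90),(300,455),interpolation=cv2.INTER_CUBIC)]))
E
```

```text
t37.18 p [ 0.4127 -0.0698  0.1501] z [ 0. -0. -1.] yawx 93.51 op 0.268 ff 40.0 F [-0.1  0.4 -1.7]
```

View pics/c11.png

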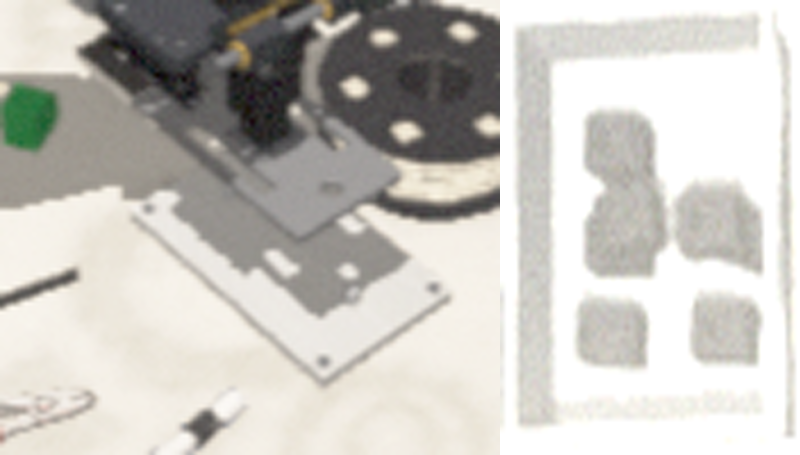

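The template is held flat above the deck; its near hole shows at crop (330,187) and a deck pin at (352,290). Lowering to just above the pins.

Emit:
arm_command(moves=[0, 0, 0.071, 0, 0, 0, 1, 0, 0, 0.071, 0, 0, 0, 1, 0, 0, 0.071, 0, 0, 0, 1, 0, 0, 0, 0, 0, 0, 1, 0, 0, 0, 0, 0, 0, 1])

```text
time_s: 37.6
ee_pos: [0.4112, -0.0691, 0.0638]
tcp_rot: [-2.148, -2.287, 0.003]
wrist_force: [-0.6, -0.3, -1.4]
opening: 0.268
finger_force: 40.0
```

```bash
cat > hole.py <<'E'
from h import *
def holes(zmid,n='scene'):
    s=bot.read_camera(n);st();p=bot.observe()['ee_pos'];M=R.from_rotvec(bot.observe()['tcp_rot']).as_matrix()
    g=cv2.cvtColor(s,cv2.COLOR_BGR2GRAY).astype(float)
    for sg in(1,-1):
        e=np.r_[(p+sg*.06*M[:,0])[:2],zmid];u=proj(n,[e])[0];a,b=u.round().astype(int)
        w=g[b-5:b+6,a-5:a+6];print(sg,'exp',e[:2].round(4),u.round(1));print(w.astype(int))
E
python3 -c "
from hole import *
print(R.from_rotvec(bot.observe()['tcp_rot']).as_matrix()[:,0])
holes(.036)"
```

```text
[-0.06292466  0.99801682  0.00170658]
t37.65 p [ 0.4129 -0.0698  0.0655] z [-0.  0. -1.] yawx 93.62 op 0.267 ff 40.0 F [ 0.8 -0.1 -1.3]
1 exp [ 0.4091 -0.0099] [314.1 209.9]
[[ 80  78  56  53  49  45  36  41  36  34  51]
 [ 59  62  52  48  44  38  35  42  50  59  84]
 [ 56  48  48  41  30  35  39  48  75  95 102]
 [ 38  42  29  26  45  43  47  58  65  87  90]
 [ 37  36  27  27  37  52  56  57  58  64  56]
 [ 31  31  24  17  36  51  59  56  57  54  43]
 [ 23  16  13  20  36  52  57  59  64  60  40]
 [ 17  18   9  13  37  50  61  66  64  56  40]
 [ 29  23  20  20  34  58  63  64  64  59  42]
 [ 25  28  12  24  40  62  66  66  62  58  38]
 [ 17  19  19  12  40  56  64  66  66  63  43]]
-1 exp [ 0.4167 -0.1297] [341.3 233. ]
[[130 133 130 131 131 128 132 132 130 130 133]
 [130 133 129 129 131 131 130 131 132 129 131]
 [134 133 133 130 129 131 132 130 132 127 132]
 [131 131 131 128 120 122 127 129 130 131 132]
 [133 132 121 102  98 102 104 112 127 132 133]
 [135 131 120 108 110 112 104 110 122 129 130]
 [128 131 127 122 113 116 117 123 129 134 128]
 [131 135 130 129 126 128 126 128 130 129 124]
 [131 133 129 129 131 132 130 130 127 117  97]
 [132 131 128 130 131 133 130 121 109  92  88]
 [130 130 131 129 130 130 117  98  93 101 108]]
```

Emit:
arm_command(moves=[0, 0, 0.006, 0, 0, 0, 1, 0, 0, 0.005, 0, 0, 0, 1, 0, 0, 0, 0, 0, 0, 1, 0, 0, 0, 0, 0, 0, 1])

```text
time_s: 37.98
ee_pos: [0.4134, -0.0702, 0.0613]
tcp_rot: [2.149, 2.29, 0.001]
wrist_force: [-0.0, 0.6, -1.9]
opening: 0.27
finger_force: 40.0
```

Emit:
arm_command(moves=[0, 0, 0.004, 0, 0, 0, 1, 0, 0, 0, 0, 0, 0, 1, 0, 0, 0, 0, 0, 0, 1])

```text
time_s: 38.23
ee_pos: [0.4127, -0.0699, 0.0589]
tcp_rot: [2.15, 2.291, -0.0]
wrist_force: [0.2, -0.4, -2.1]
opening: 0.264
finger_force: 40.0
```

Emit:
arm_command(moves=[0, 0, 0.003, 0, 0, 0, 1, 0, 0, 0, 0, 0, 0, 1, 0, 0, 0, 0, 0, 0, 1])

```text
time_s: 38.48
ee_pos: [0.4129, -0.0701, 0.0581]
tcp_rot: [2.149, 2.291, -0.0]
wrist_force: [-3.1, 1.2, 4.9]
opening: 0.27
finger_force: 40.0
```

Emit:
arm_command(moves=[0, 0, 0, 0, 0, 0, 1, 0, 0, 0, 0, 0, 0, 1, 0, 0.006, 0, 0, 0, 0, 1, 0, 0.006, 0, 0, 0, 0, 1, 0, 0.006, 0, 0, 0, 0, 1, 0, 0.006, 0, 0, 0, 0, 1, 0, 0.006, 0, 0, 0, 0, 1, 0, 0.006, 0, 0, 0, 0, 1, 0, 0.006, 0, 0, 0, 0, 1, 0, 0, 0, 0, 0, 0, 1, 0, 0, 0, 0, 0, 0, 1])

```text
time_s: 39.4
ee_pos: [0.4294, -0.0688, 0.0573]
tcp_rot: [-2.15, -2.291, -0.0]
wrist_force: [-0.1, -0.9, -2.3]
opening: 0.274
finger_force: 40.0
```

Emit:
arm_command(moves=[0, 0.005, 0, 0, 0, 0, 1, 0, 0.005, 0, 0, 0, 0, 1, 0, 0, 0, 0, 0, 0, 1, 0, 0, 0, 0, 0, 0, 1])

```text
time_s: 39.73
ee_pos: [0.4335, -0.0686, 0.0575]
tcp_rot: [-2.149, -2.291, 0.0]
wrist_force: [-0.5, -0.0, -2.0]
opening: 0.273
finger_force: 40.0
```

Emit:
arm_command(moves=[0, 0.002, 0, 0, 0, 0, 1, 0, 0, 0, 0, 0, 0, 1, 0, 0, 0, 0, 0, 0, 1])

```text
time_s: 39.98
ee_pos: [0.4342, -0.0686, 0.0576]
tcp_rot: [-2.149, -2.291, 0.0]
wrist_force: [1.0, -0.9, -1.7]
opening: 0.271
finger_force: 40.0
```

Contact was lost as the holes came over the pins. Lowering in steps.

Emit:
arm_command(moves=[0, 0, 0.005, 0, 0, 0, 1, 0, 0, 0.005, 0, 0, 0, 1, 0, 0, 0, 0, 0, 0, 1, 0, 0, 0, 0, 0, 0, 1])

```text
time_s: 40.32
ee_pos: [0.4338, -0.0688, 0.0532]
tcp_rot: [-2.149, -2.291, 0.001]
wrist_force: [-1.4, -2.8, -1.9]
opening: 0.272
finger_force: 40.0
```

Emit:
arm_command(moves=[0, 0, 0.005, 0, 0, 0, 1, 0, 0, 0.005, 0, 0, 0, 1, 0, 0, 0, 0, 0, 0, 1, 0, 0, 0, 0, 0, 0, 1])

```text
time_s: 40.65
ee_pos: [0.4338, -0.0688, 0.0493]
tcp_rot: [-2.149, -2.291, 0.001]
wrist_force: [-2.6, -4.0, -2.8]
opening: 0.267
finger_force: 40.0
```

Emit:
arm_command(moves=[-0.002, -0.001, 0, 0, 0, 0, 1, 0, 0, 0.006, 0, 0, 0, 1, 0, 0, 0.005, 0, 0, 0, 1, 0, 0, 0, 0, 0, 0, 1, 0, 0, 0, 0, 0, 0, 1])

```text
time_s: 41.07
ee_pos: [0.4337, -0.0693, 0.0449]
tcp_rot: [-2.149, -2.291, 0.0]
wrist_force: [-2.5, -1.4, -2.6]
opening: 0.27
finger_force: 40.0
```

Emit:
arm_command(moves=[0, 0, 0.002, 0, 0, 0, 1, 0, 0, 0, 0, 0, 0, 1, 0, 0, 0, 0, 0, 0, 1])

```text
time_s: 41.32
ee_pos: [0.4338, -0.0695, 0.0445]
tcp_rot: [-2.149, -2.291, 0.0]
wrist_force: [-3.1, -2.3, 1.1]
opening: 0.271
finger_force: 40.0
```

Emit:
arm_command(moves=[0, 0, 0.001, 0, 0, 0, 1, 0, 0, 0, 0, 0, 0, -0.1, 0, 0, 0, 0, 0, 0, -0.1, 0, 0, 0, 0, 0, 0, -0.1, 0, 0, 0, 0, 0, 0, -0.1, 0, 0, 0, 0, 0, 0, -0.1, 0, 0, 0, 0, 0, 0, -0.1])

```text
time_s: 41.9
ee_pos: [0.4341, -0.0693, 0.0441]
tcp_rot: [2.149, 2.291, 0.001]
wrist_force: [0.8, 0.2, 0.1]
opening: 0.535
finger_force: 0.0
```

Emit:
arm_command(moves=[0, 0, -0.03, 0, 0, 0, -0.1, 0, 0, -0.09, 0, 0, 0, -0.1, 0, 0, -0.1, 0, 0, 0, -0.1, 0, 0, -0.1, 0, 0, 0, -0.1, 0.1, 0, 0, 0, 0, 0, -0.1, 0.1, 0, 0, 0, 0, 0, -0.1, 0.1, 0, 0, 0, 0, 0, -0.1, 0.1, 0, 0, 0, 0, 0, -0.1, 0.1, 0, 0, 0, 0, 0, -0.1, 0.1, 0, 0, 0, 0, 0, -0.1, 0.1, 0, 0, 0, 0, 0, -0.1, 0, 0, 0, 0, 0, 0, -0.1])

```text
time_s: 42.9
ee_pos: [0.4149, 0.2163, 0.1724]
tcp_rot: [-2.141, -2.296, -0.004]
wrist_force: [-0.9, -0.4, 0.7]
opening: 0.55
finger_force: 0.0
```

```bash
python3 - <<'E'
from h import *
s=bot.read_camera('scene');t=bot.read_camera('top');st()
cv2.imwrite('pics/c12.png',np.hstack([cv2.resize(s[150:270,265:395],(450,415),interpolation=cv2.INTER_CUBIC),cv2.resize(t[165:235,300:400],(350,245),interpolation=cv2.INTER_CUBIC) if 0 else cv2.resize(t[160:240,300:370+0],(350,415),interpolation=cv2.INTER_CUBIC)]))
E
```

```text
t43.00 p [0.4155 0.2115 0.1719] z [-0. -0. -1.] yawx 93.89 op 0.551 ff 0.0 F [-0.4 -0.3  0.2]
```

View pics/c12.png

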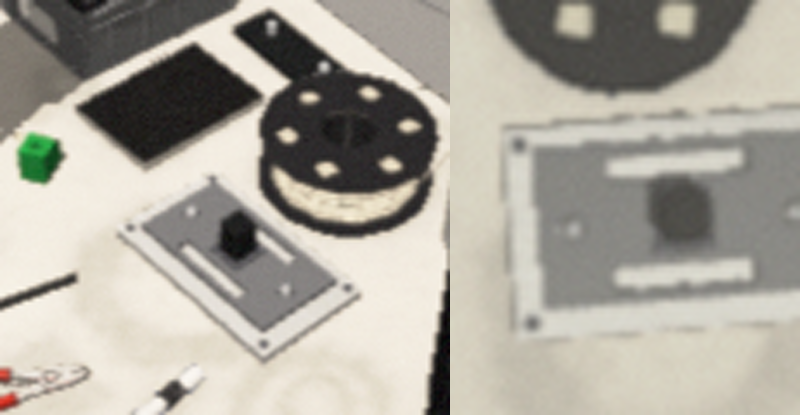

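The template lies flat with both pins showing through its holes at (192,211) and (287,290), and the arm is clear. I'll use the last picture on the crate contents.

```bash
python3 - <<'E'
from h import *
f=lambda a,g:(255*np.clip((a.astype(float)-10)/g,0,1)**.7).astype(np.uint8)
s=bot.read_camera('scene');t=bot.read_camera('top')
cv2.imwrite('pics/c13.png',np.hstack([cv2.resize(f(s[112:172,258:338],90),(560,420),interpolation=cv2.INTER_CUBIC),cv2.resize(f(t[118:195,180:245],70),(240,420),interpolation=cv2.INTER_CUBIC)]))
E
```

```text
(no output)
```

View pics/c13.png

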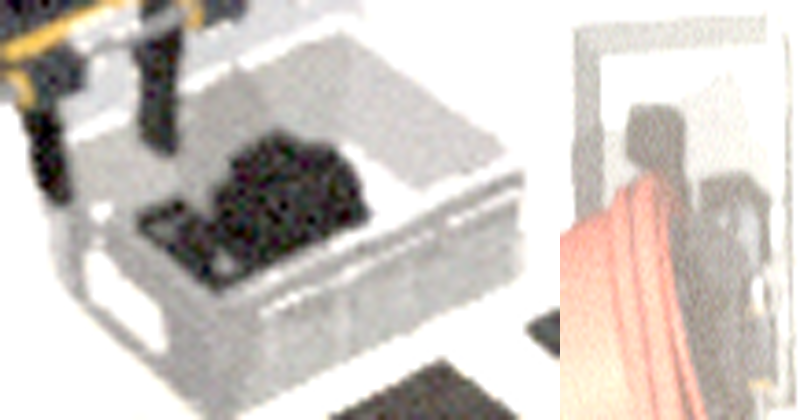

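The crate holds the pile below its rim, and the gripper hangs clear above it. Handing in.

```bash
python3 -c "from workcell import bot;print(bot.sign_off())"
```

```text
the job is handed in; nothing more can be done
None
```

I handed the job in at about 43 s: the long template is flat over both deck pins and released, and the wash bottle was not touched. All seven black blocks went into the crate; five blobs are distinct there, two large enough to be stacked pairs, and nothing stray showed on the table. The sign-off returned no verdict.

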